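# Load doll-drawer fronts into the clip bays of an indexing drying rack and start it

## Task

Load every drawer front lying on the green mat into the turntable drying rack, one to a bay: turn the rack by its posts until it clicks with an empty bay at the loading ledge, push a front between the spring clips until it is fully home against the back stop, and go on like this until all are in. Then, with the rack resting in a click position, turn the key on the grey console clockwise to its stop and let it spring back. Do not disturb the bowl or the bottle.

Things in the scene. Friction and masses are not known exactly. Their poses are not given: they have to be found in the camera images.
- front0: Plywood doll-drawer front (all alike, 3 or 4 present, absent: None): flat panel 50 (its x) x 70 (y) x 10 mm, corner radius 10 mm, 70 g. In the middle of its top stands a pull bar 14 (x) x 40 (y) x 24 mm high; 34 mm high overall. Origin: centre of the underside, z up. A half turn about z makes no difference. Starts on the 2 mm mat, pull up.
- front1: Plywood doll-drawer front (all alike, 3 or 4 present, absent: None): flat panel 50 (its x) x 70 (y) x 10 mm, corner radius 10 mm, 70 g. In the middle of its top stands a pull bar 14 (x) x 40 (y) x 24 mm high; 34 mm high overall. Origin: centre of the underside, z up. A half turn about z makes no difference. Starts on the 2 mm mat, pull up.
- front2: Plywood doll-drawer front (all alike, 3 or 4 present, absent: None): flat panel 50 (its x) x 70 (y) x 10 mm, corner radius 10 mm, 70 g. In the middle of its top stands a pull bar 14 (x) x 40 (y) x 24 mm high; 34 mm high overall. Origin: centre of the underside, z up. A half turn about z makes no difference. Starts on the 2 mm mat, pull up.
- front3: Plywood doll-drawer front (all alike, 3 or 4 present, absent: None): flat panel 50 (its x) x 70 (y) x 10 mm, corner radius 10 mm, 70 g. In the middle of its top stands a pull bar 14 (x) x 40 (y) x 24 mm high; 34 mm high overall. Origin: centre of the underside, z up. A half turn about z makes no difference. Starts on the 2 mm mat, pull up.
- stand: Fixed stand of the rack; origin on the table on the turntable's axis. Its -x points out through the loading side, roughly at the robot: there a fixed grey ledge, top z 29 mm, 200 mm wide, 139 to 206 mm from the axis. Elsewhere (beyond 60 degrees either side of -x) a fence 50 mm high at 155 mm radius, so fronts go in only from the ledge.
- rack (a joint): Turntable angle (rad), grows anticlockwise from above, range -9 to 9. White disc, radius 135 mm, top z 30 mm, with 4 bays. Clicks into a sprung detent at each multiple of pi/2, one bay facing the ledge: bay0 at 0, bay1 at -1.571, bay2 at 3.142, bay3 at 1.571 (plus full turns). The click pulls it in over the last 5 degrees; 3 to 6 N at a post moves it over a click, else it turns easily.
- post0 (a point): Centre of the top of one of the turntable's four upright steel turning posts, 16 mm diameter, 70 mm high above the disc (top z 100 mm), 120 mm from the axis, midway between two bays. Grip or push it along the arc.
- post1 (a point): Centre of the top of one of the turntable's four upright steel turning posts, 16 mm diameter, 70 mm high above the disc (top z 100 mm), 120 mm from the axis, midway between two bays. Grip or push it along the arc.
- post2 (a point): Centre of the top of one of the turntable's four upright steel turning posts, 16 mm diameter, 70 mm high above the disc (top z 100 mm), 120 mm from the axis, midway between two bays. Grip or push it along the arc.
- post3 (a point): Centre of the top of one of the turntable's four upright steel turning posts, 16 mm diameter, 70 mm high above the disc (top z 100 mm), 120 mm from the axis, midway between two bays. Grip or push it along the arc.
- bay0: Clip bay on the turntable. Origin: on the disc top, 75 mm from the axis, where a seated front's origin lies; +x = push-in direction (to the axis), z up; the front's x goes along it, either way round. Back stop at x 25.5 mm, 9 mm high. Cheeks 74 mm apart from x -12 mm; lips over the panel's edges from x -6 mm, underside z 15 mm, 60 mm gap between them for the pull bar.
- bay1: Clip bay on the turntable. Origin: on the disc top, 75 mm from the axis, where a seated front's origin lies; +x = push-in direction (to the axis), z up; the front's x goes along it, either way round. Back stop at x 25.5 mm, 9 mm high. The panel's corners part two sprung studs at the mouth (see bay2), 8 to 20 N in all. All four bays are alike.
- bay2: Clip bay like bay0 and bay1 (same origin, axes and sizes). At the mouth (x -26 mm) two sprung round studs, 12 mm diameter, 16.5 mm high, 62 mm clear between them; the panel's rounded corners push them aside and they snap in behind it when it is home.
- bay3: Clip bay like bay0 and bay1 (same origin, axes and sizes). 
- console: Fixed grey start console 110 x 130 x 45 mm high, beside the rack on the side away from the mat. Origin: centre of its underside; the key's vertical axis passes through it.
- key (a joint): Angle of the spring-return key (rad): 0 at rest, grows as it is turned clockwise seen from above, stop at 1.2. Spring torque about 0.02 N m at rest and 0.09 N m at the stop; let go, it springs back to 0.
- key_grip (a point): Grip point of the key, on its axis, 79 mm above the table and at the top of the bar: the black bar grip is 40 mm long x 12 mm wide, 24 mm high (its top 79 mm above the table, its foot 55 mm, on a 42 mm disc). At rest the bar lies along the console's x axis.
- mat: Fixed green cutting mat 240 (x) x 210 (y) x 2 mm; origin: centre of its underside.
- bowl: Green plastic bowl, 110 mm across, 50 mm high, a bystander. Origin: centre of its underside.
- bottle: Water bottle with red cap, 60 mm diameter, 160 mm high, a bystander. Origin: centre of its underside.
Not all that is in view belongs to the job. Leave any turquoise or yellow look-alike of the front2 alone.

How it is judged:
By the outcome, as a careful person would: the job done as asked, in the order asked, and still so for the second after the job is handed in, with the robot touching nothing.
Of front0, front1, front2, front3 only 3 to 4 are there at a start; the rules pass over those that are not, and their reading is None.
At some moment in a run one of front0, front1, front2, front3 may be knocked a few centimetres aside while the robot is not near it.
Once in a run the grip may slacken for a moment while it holds something.
It also fails if it takes over 210 s, if anything falls off the work surface, if the arm or the gripper's body presses on something with over 40 N, if the wrist force passes 120 N, or if a joint passes its speed limit or range.

## Robot

A 7-joint arm with a two-finger parallel gripper is mounted at the origin on the work surface. World frame = base frame: x ahead of the robot, y to its left, z up, the work surface at z = 0. Lengths are in mm, angles in rad, forces in N, time in s.
With the tool pointing down it reaches from about 425 to 875 mm from the base axis. Payload 8.4 kg.
Tool frame: the origin (TCP) lies midway between the tips of the shut fingers; the grasp point (between the pads) lies 19 mm behind it (robot.grip_depth is the distance from the TCP to the grasp point, in mm); z points along the fingers, y is the line along which they close (so a half turn about z gives the same grasp; the last joint's range is limited). The gripper opens to 87 mm and grips with 3 to 60 N. Pads are 19 mm wide; open, the fingers measure 117 mm over their backs; the gripper's body (75 mm by 190 mm) begins 51 mm behind the grasp point.
Start: joints at [-1.427, 0.333, 0.04, 1.465, -0.013, 1.343, -0.059], TCP at [156.277, 630.905, 222.546] pointing down, gripper open.
Joint ranges: [-2.58, 2.58], [-0.38, 2.09], [-1.3, 1.39], [0.25, 2.4], [-1.5, 4.64], [0.08, 2.09], [-2.65, 2.65]. Speed limits (rad/s): [2.22, 2.22, 2.79, 2.79, 3.14, 3.14, 3.14].

## Interface

Orientations are given as a rotation vector (axis times angle).
In Python, from rig import robot gives the robot as it stands.
- The arm moves only by the tool step_arm, never from a script. Its argument "motion" is a list of rows, each a list of 3 entries, a list of its own where there are three numbers: the shift along the world's x, y, z in mm, then the turn, a rotation vector about the world's x, y, z in rad, then the opening, from 0 (shut) to 1 (fully open). A call has 1 to 12 rows; each row is the pose to reach, as a shift and turn from the pose commanded when the call began; what a row does not reach only later rows make up. A row lasts 1/10 s, in which the tool goes at most 50 mm and 8.59 degrees, less where a joint would pass 70% of its speed; a pose out of reach is approached as far as the arm can. A call with a gripper value outside its range is refused whole. The fingers move at their own pace and stop on an object; "grip_force" is the grip in N (left out, the last holds). Time passes only in rows, so rows that repeat a pose let the fingers close. It gives the time, the measured TCP pose, the force, the opening and the grip force at its end, in the units of the state.
- robot.get_state(): the state, without advancing time (a new reading comes with each control period).
- robot.read_camera(name): name is "scene" or "top" or "wrist"; returns the picture (400x640x3 uint8, blue, green, red); there is no depth.
- robot.camera_info(name): a dict with "vfov" (degrees; the focal length in pixels is half the picture's height over the tangent of half this angle, whatever the lens; pixels are square), "cx", "cy" (the principal point, pixels), "D" ([k1, k2, p1, p2, k3] as OpenCV has them; the pictures are not rectified), "position" and "orientation" of the camera in the world; the wrist camera has in their place "tool_from_camera" (4x4, takes a point from camera to tool coordinates, whose origin is the TCP and whose axes are the flange's). Camera axes: x right, y down, z forward; pixel columns grow to the right and rows downward; lengths in mm; the calibration is good to about 2 mm. A picture is of the moment at which its call begins: read the wrist's pose just before it. camera_info takes no time and is no camera call.
- robot.job_done(): hands the job in; it is judged then, once.
The state is a dict: "time": time; "q": joint angles; "joint_vel": joint speeds; "tau": joint torques, N m; "tool_pos": TCP position; "orientation": TCP orientation; "contact_force": force on the tool from outside, world axes, zero at the start; "wrist_torque": the same for the moment, N m; "grip_width": opening from 0.0 (shut) to 1.0 (fully open); "finger_force": force on a finger pad.
Only numpy, scipy, OpenCV 4.12 (cv2) and the standard library are available. Lean on these libraries where they do the work, as an engineer would, in place of code of your own. Each camera call takes 0.05 s, during which the arm holds its last target. There are 200 camera calls.

## Working session

There is one attempt and no reset: what is moved stays moved. The work goes in short steps, Python scripts to look and compute and a tool call to move; the robot and the scene stay as the last step left them, time stands still between calls to the robot, and variables do not carry over. Pictures are saved under pics/ and viewed, at most 14 in all, crops included, and the job is handed in when it is done.

Besides the shell and the picture viewer there is one more tool, called as a command line: name --argument value ..., lists and objects as JSON in quotes. step_arm: Moves the arm, as the interface text tells. Its arguments: {"type":"object","properties":{"motion":{"type":"array","items":{"type":"array"}},"grip_force":{"type":"number"}},"required":["motion"]}

```bash
ls; mkdir -p pics
python3 - <<'E'
from rig import robot
import cv2
for n in ("scene","top"):
    cv2.imwrite(f"pics/{n}0.png",robot.read_camera(n)); print(n,robot.camera_info(n))
print(robot.camera_info("wrist")); print(robot.get_state())
E
```

```text
pics
scene {'vfov': 57.645558843930814, 'cx': 316.1420611703545, 'cy': 201.31485891162404, 'D': array([-0.07514041,  0.        ,  0.        ,  0.        ,  0.        ]), 'position': array([960.91012006, 429.59993411, 821.95726323]), 'orientation': array([-1.13545831, -2.48344224,  0.83997794])}
top {'vfov': 49.93672728869125, 'cx': 322.66484450951594, 'cy': 200.45937142165442, 'D': array([0.01111188, 0.        , 0.        , 0.        , 0.        ]), 'position': array([ 427.59303404,   66.54990194, 1350.43116228]), 'orientation': array([-2.18262613,  2.18110638, -0.11890186])}
{'vfov': 60.528119665761196, 'cx': 318.26438200927015, 'cy': 201.13256505160572, 'D': array([-0.07563635,  0.        ,  0.        ,  0.        ,  0.        ]), 'tool_from_camera': array([[ 5.43838429e-04, -9.64872542e-01, -2.62717873e-01,
         7.12673502e+01],
       [ 9.99999852e-01,  5.27119998e-04,  1.34116247e-04,
         1.41920509e+00],
       [ 9.07876081e-06, -2.62717908e-01,  9.64872686e-01,
        -1.61415636e+02],
       [ 0.00000000e+00,  0.00000000e+00,  0.00000000e+00,
         1.00000000e+00]])}
{'time': 0.1, 'q': array([-1.4272236 ,  0.33382438,  0.03985606,  1.46620897, -0.01339485,
        1.34327542, -0.0584637 ]), 'joint_vel': array([-0.00124478, -0.0021201 ,  0.00247473, -0.00270044, -0.0004869 ,
       -0.00044337, -0.00057764]), 'tau': array([ 4.73711552e-03, -6.57814050e+01,  1.34069212e+00, -4.04710221e+01,
       -5.96108730e-02,  4.07897984e-02,  5.89213005e-05]), 'tool_pos': array([156.17057225, 630.51809181, 221.74542398]), 'orientation': array([-3.80341907e-01, -3.11840256e+00,  2.27477752e-03]), 'contact_force': array([ 0.32139929, -0.05384372,  0.73755617]), 'wrist_torque': array([-0.01846928, -0.03381979,  0.02479526]), 'finger_force': 0.0, 'grip_width': 0.9993883300824256}
```

View pics/scene0.png

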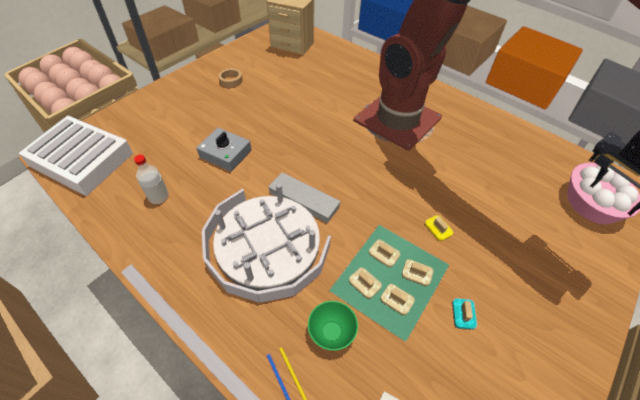

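View pics/top0.png

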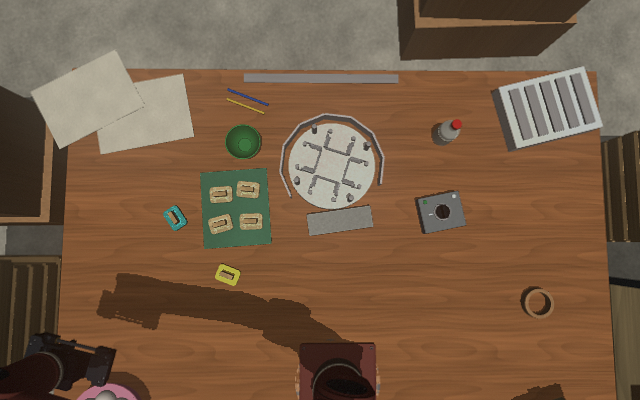

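Top view: four beige fronts on the mat at (220,194), (248,189), (220,224), (251,221). Look-alikes to leave alone: turquoise (175,217) and yellow (228,275), both off the mat. Rack axis is near (332,165), ledge (340,220), console key (442,212), bowl (243,142), bottle (450,130).

```bash
cat > h.py <<'E'
import numpy as np, cv2
from scipy.spatial.transform import Rotation as R
from rig import robot
def cam(n, st=None):
    i=robot.camera_info(n); f=200/np.tan(np.radians(i["vfov"])/2)
    K=np.array([[f,0,i["cx"]],[0,f,i["cy"]],[0,0,1]])
    if n=="wrist":
        st=st or robot.get_state(); T=np.eye(4); T[:3,:3]=R.from_rotvec(st["orientation"]).as_matrix(); T[:3,3]=st["tool_pos"]
        T=T@i["tool_from_camera"]
    else:
        T=np.eye(4); T[:3,:3]=R.from_rotvec(i["orientation"]).as_matrix(); T[:3,3]=i["position"]
    return K,i["D"],T
def p2w(c,px,z):
    K,D,T=c; u=cv2.undistortPoints(np.array(px,float).reshape(-1,1,2),K,D).reshape(-1,2)
    d=np.c_[u,np.ones(len(u))]@T[:3,:3].T
    return T[:3,3]+d*((z-T[2,3])/d[:,2])[:,None]
def w2p(c,P):
    K,D,T=c; Ti=np.linalg.inv(T); return cv2.projectPoints(np.array(P,float).reshape(-1,1,3),cv2.Rodrigues(Ti[:3,:3])[0],Ti[:3,3],K,D)[0].reshape(-1,2)
def blobs(img,lo,hi,amin):
    m=cv2.inRange(cv2.cvtColor(img,cv2.COLOR_BGR2HSV),np.array(lo),np.array(hi))
    n,l,s,c=cv2.connectedComponentsWithStats(m)
    return [(l==k) for k in range(1,n) if s[k,4]>=amin]
E
python3 - <<'E'
from h import *
im=cv2.imread("pics/top0.png"); c=cam("top")
print("guess", p2w(c,[(220,194),(248,189),(220,224),(251,221)],12).round()[:,:2].tolist())
print("axis",p2w(c,[(332,165)],30).round(), "ledge corners",p2w(c,[(307,214),(371,206),(373,226),(310,236)],29).round().tolist())
print("key",p2w(c,[(442,212)],79).round(),"console",p2w(c,[(415.5,197),(460,191),(466,225),(419,233)],45).round().tolist())
print("bottlecap",p2w(c,[(457,124)],160).round(),"bowl",p2w(c,[(243,142)],50).round())
cv2.imwrite("pics/topc.png",cv2.resize(im[100:250,190:470],None,fx=2.85,fy=2.85,interpolation=cv2.INTER_CUBIC))
E
```

```text
guess [[571.0, 365.0], [587.0, 278.0], [478.0, 363.0], [487.0, 267.0]]
axis [[661.  16.  30.]] ledge corners [[508.0, 93.0, 29.0], [533.0, -105.0, 29.0], [471.0, -110.0, 29.0], [441.0, 84.0, 29.0]]
key [[ 511. -310.   79.]] console [[560.0, -240.0, 45.0], [578.0, -377.0, 45.0], [474.0, -392.0, 45.0], [450.0, -248.0, 45.0]]
bottlecap [[ 757. -335.  160.]] bowl [[728. 290.  50.]]
```

View pics/topc.png

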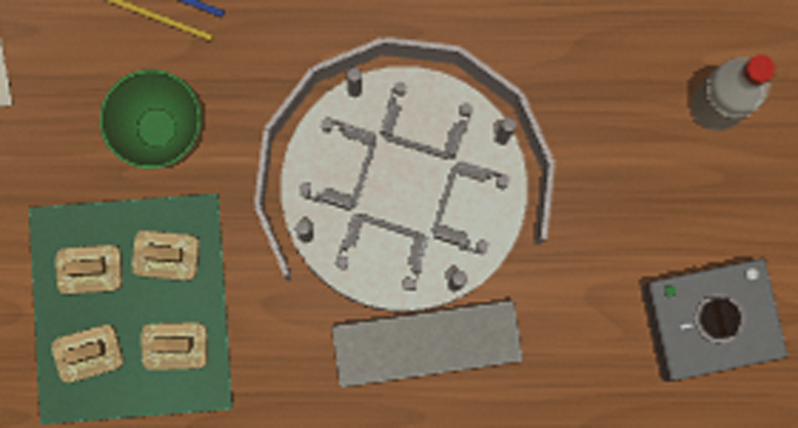

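The fronts lie roughly with their x along world x, and the rack is about 26° short of a click. Next I move above the mat with the closing line along the stand's x and look from the wrist.

step_arm --motion '[[[384, -331, 60], [0, 0, -1.19], 0.5], [[384, -331, 60], [0, 0, -1.19], 0.5], [[384, -331, 60], [0, 0, -1.19], 0.5], [[384, -331, 60], [0, 0, -1.19], 0.5], [[384, -331, 60], [0, 0, -1.19], 0.5], [[384, -331, 60], [0, 0, -1.19], 0.5], [[384, -331, 60], [0, 0, -1.19], 0.5], [[384, -331, 60], [0, 0, -1.19], 0.5], [[384, -331, 60], [0, 0, -1.19], 0.5], [[384, -331, 60], [0, 0, -1.19], 0.5], [[384, -331, 60], [0, 0, -1.19], 0.5], [[384, -331, 60], [0, 0, -1.19], 0.5]]' --grip_force 40

```text
time: 1.3
tool_pos: [541.8, 297.6, 282.4]
orientation: [2.068, 2.364, -0.001]
contact_force: [-0.8, 1.1, -0.2]
grip_width: 0.505
finger_force: 0.0
```

Run:
```python
from h import *
st=robot.get_state(); im=robot.read_camera("wrist"); cv2.imwrite("pics/w1.png",im); print(robot.get_state()["time"],st["tool_pos"].round(1))
c=cam("wrist",st)
for P in p2w(cam("top"),[(220,194),(248,189),(220,224),(251,221)],12): print(w2p(c,P).round())
```

```text
1.35 [541.8 297.6 282.4]
[[348. 117.]]
[[350. 187.]]
[[273. 108.]]
[[272. 185.]]
```

View pics/w1.png

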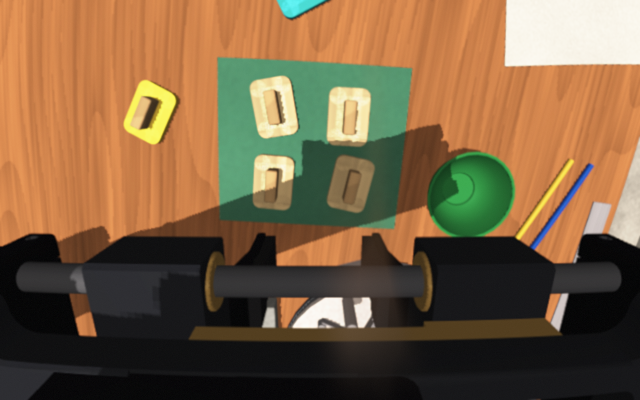

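step_arm --motion '[[[0, -240, 0], [0, 0, 0], 0.5], [[0, -240, 0], [0, 0, 0], 0.5], [[0, -240, 0], [0, 0, 0], 0.5], [[0, -240, 0], [0, 0, 0], 0.5], [[0, -240, 0], [0, 0, 0], 0.5], [[0, -240, 0], [0, 0, 0], 0.5], [[0, -240, 0], [0, 0, 0], 0.5], [[0, -240, 0], [0, 0, 0], 0.5]]'

```text
time: 2.15
tool_pos: [539.8, 62.8, 282.2]
orientation: [-2.058, -2.373, -0.0]
contact_force: [0.0, 1.0, 0.6]
grip_width: 0.501
finger_force: 0.0
```

View shows the mat with four fronts at (273,107), (349,116), (273,182), (350,183); yellow at (150,112) and turquoise at (300,5) are off it. The gripper hides the lower half, so the rack needs a look from further to −y.

step_arm --motion '[[[0, -220, 40], [0, 0, 0], 0.5], [[0, -220, 40], [0, 0, 0], 0.5], [[0, -220, 40], [0, 0, 0], 0.5], [[0, -220, 40], [0, 0, 0], 0.5], [[0, -220, 40], [0, 0, 0], 0.5], [[0, -220, 40], [0, 0, 0], 0.5], [[0, -220, 40], [0, 0, 0], 0.5]]'

```text
time: 2.85
tool_pos: [540.9, -158.1, 322.1]
orientation: [-2.06, -2.371, 0.0]
contact_force: [0.4, 1.3, -0.9]
grip_width: 0.5
finger_force: 0.0
```

Run:
```python
from h import *
st=robot.get_state(); im=robot.read_camera("wrist"); cv2.imwrite("pics/w2.png",im); print(st["tool_pos"].round(1)); np.save("w2.npy",cam("wrist",st)[2])
c=cam("wrist",st)
yaw=np.radians(7.7); ax=np.array([661,16]); o=im.copy()
for r,z,n in((135,30,(0,0,255)),(120,100,(255,0,0))):
    t=np.linspace(0,6.28,60); P=w2p(c,np.c_[ax[0]+r*np.cos(t),ax[1]+r*np.sin(t),0*t+z]); cv2.polylines(o,[P.round().astype(int)],True,n,1)
e=np.array([[np.cos(yaw),-np.sin(yaw)],[np.sin(yaw),np.cos(yaw)]])
L=np.array([[-139,100],[-139,-100],[-206,-100],[-206,100]])@e.T+ax
cv2.polylines(o,[w2p(c,np.c_[L,[29]*4]).round().astype(int)],True,(0,255,0),1)
cv2.imwrite("pics/w2o.png",o)
# fronts in w1
im=cv2.imread("pics/w1.png"); s2=dict(tool_pos=np.array([541.8,297.6,282.4]),orientation=np.array([2.068,2.364,-.001])); c=cam("wrist",s2)
hsv=cv2.cvtColor(im,cv2.COLOR_BGR2HSV)
m=((hsv[...,0]<35)).astype(np.uint8); m[:60]=0;m[225:]=0;m[:,:222]=0;m[:,405:]=0
m=cv2.morphologyEx(m,cv2.MORPH_OPEN,np.ones((5,5)))
n,l,s,cc=cv2.connectedComponentsWithStats(m)
for k in range(1,n):
    if s[k,4]<300: continue
    cn=max(cv2.findContours((l==k).astype(np.uint8),0,cv2.CHAIN_APPROX_NONE)[0],key=len).reshape(-1,2)
    W=p2w(c,cn,12)[:,:2]; (x,y),(w,h),a=cv2.minAreaRect(W.astype(np.float32)); print(cc[k].round(),round(x),round(y),"size",round(w),round(h),"ang",round(a,1))
```

```text
[ 540.9 -158.1  322.1]
[381.  63.] 598 432 size 61 8 ang 8.3
[274. 106.] 479 364 size 51 71 ang 16.5
[348. 116.] 571 365 size 51 71 ang 4.4
[273. 182.] 488 271 size 51 71 ang 2.0
[350. 183.] 587 282 size 72 51 ang 84.8
[401. 202.] 654 270 size 12 68 ang 11.2
```

View pics/w2o.png

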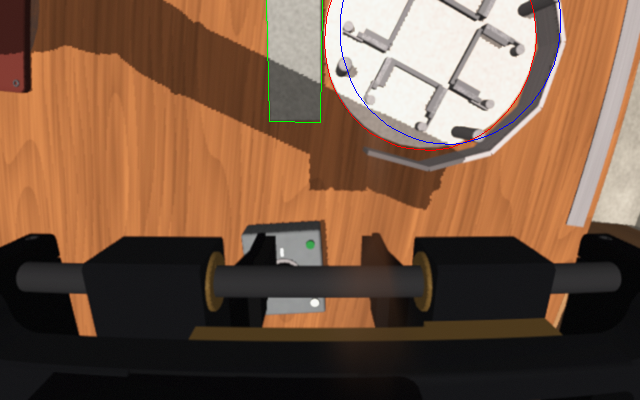

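Run:
```python
from h import *
im=cv2.imread("pics/w2.png"); K,D,_=cam("wrist"); c=(K,D,np.load("w2.npy")); o=im.copy()
for b in (156,160,164,168):
  print(b,[w2p(c,[661+120*np.cos(np.radians(b+45+k)),16+120*np.sin(np.radians(b+45+k)),100]).round().tolist() for k in(0,90)])
cv2.imwrite("pics/w2c.png",cv2.resize(im[0:160,310:580],None,fx=2.9,fy=2.9,interpolation=cv2.INTER_CUBIC))
```

```text
156 [[[342.0, 54.0]], [[469.0, 141.0]]]
160 [[[344.0, 62.0]], [[476.0, 139.0]]]
164 [[[347.0, 70.0]], [[483.0, 137.0]]]
168 [[[350.0, 78.0]], [[490.0, 134.0]]]
```

View pics/w2c.png

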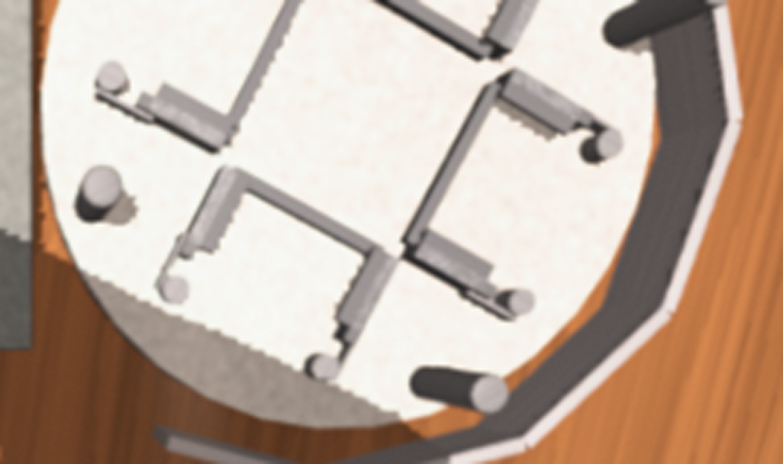

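Post top is at crop (102,186), giving a rack bay direction of 161.5°. It must turn +26° to 187.7°. I grip that post (554,−38) and carry it along the arc.

step_arm --motion '[[[13, 122, -192], [0, 0, 0], 0.8], [[13, 122, -192], [0, 0, 0], 0.8], [[13, 122, -192], [0, 0, 0], 0.8], [[13, 122, -192], [0, 0, 0], 0.8], [[13, 122, -192], [0, 0, 0], 0.8], [[13, 122, -192], [0, 0, 0], 0.8], [[13, 122, -242], [0, 0, 0], 0.8], [[13, 122, -242], [0, 0, 0], 0.8], [[13, 122, -242], [0, 0, 0], 0], [[13, 122, -242], [0, 0, 0], 0], [[13, 122, -242], [0, 0, 0], 0], [[13, 122, -242], [0, 0, 0], 0]]'

```text
time: 4.1
tool_pos: [554.1, -38.2, 82.0]
orientation: [2.062, 2.368, 0.003]
contact_force: [0.2, 0.5, 0.6]
grip_width: 0.523
finger_force: 0.0
```

step_arm --motion '[[[0, 0, 0], [0, 0, 0], 0], [[0, 0, 0], [0, 0, 0], 0], [[0, 0, 0], [0, 0, 0], 0], [[3, -6, 0], [0, 0, 0], 0], [[7, -12, 0], [0, 0, 0], 0], [[11, -18, 0], [0, 0, 0], 0], [[15.5, -23.6, 0], [0, 0, 0], 0], [[20, -28.5, 0], [0, 0, 0], 0], [[24, -33, 0], [0, 0, 0], 0], [[29, -37.5, 0], [0, 0, 0], 0], [[35, -42, 0], [0, 0, 0], 0], [[35, -42, 0], [0, 0, 0], 0]]'

```text
time: 5.3
tool_pos: [587.7, -83.7, 80.4]
orientation: [2.065, 2.366, -0.005]
contact_force: [-4.3, -6.4, 3.4]
grip_width: 0.173
finger_force: 40.0
```

step_arm --motion '[[[35, -42, 0], [0, 0, 0], 0.8], [[35, -42, 0], [0, 0, 0], 0.8], [[35, -42, 0], [0, 0, 0], 0.8], [[35, -42, 0], [0, 0, 0], 0.8], [[35, -42, 40], [0, 0, 0], 0.8]]'

```text
time: 5.8
tool_pos: [619.8, -119.7, 116.1]
orientation: [-2.056, -2.365, 0.008]
contact_force: [1.0, 1.2, 0.5]
grip_width: 0.537
finger_force: 0.0
```

I repeated the shift by mistake, since shifts restart each call, so the post may have been dragged further. I'm lifting to look.

step_arm --motion '[[[0, 0, 50], [0, 0, 0], 0.8], [[-83, -38, 202], [0, 0, 0], 0.5], [[-83, -38, 202], [0, 0, 0], 0.5], [[-83, -38, 202], [0, 0, 0], 0.5], [[-83, -38, 202], [0, 0, 0], 0.5], [[-83, -38, 202], [0, 0, 0], 0.5], [[-83, -38, 202], [0, 0, 0], 0.5]]'

```text
time: 6.5
tool_pos: [540.3, -158.9, 322.8]
orientation: [2.061, 2.371, 0.003]
contact_force: [0.5, 0.9, -0.4]
grip_width: 0.502
finger_force: 0.0
```

```bash
cat >> h.py <<'E'
def rackang(im,c,ax=(661,16)):
    # stud/post-free estimate: darkness at predicted post sides vs angle, using projected post tops+bodies
    hsv=cv2.cvtColor(im,cv2.COLOR_BGR2HSV); g=hsv[...,2].astype(float)
    best=[]
    for a in np.arange(-45,45,1.0):
        m=np.zeros(im.shape[:2],np.uint8)
        for k in range(4):
            t=np.radians(187.7+a+45+90*k); p=[ax[0]+120*np.cos(t),ax[1]+120*np.sin(t)]
            q=w2p(c,[[*p,45],[*p,85]]).round().astype(int)
            if q[1,1]<210 or c[0][0,0]>400: cv2.line(m,tuple(map(int,q[0])),tuple(map(int,q[1])),255,3)
        v=g[m>0]; best.append((v.mean() if len(v) else 999,a))
    return sorted(best)[:3]
E
python3 - <<'E'
from h import *
st=robot.get_state(); im=robot.read_camera("wrist"); c=cam("wrist",st); t=robot.read_camera("top")
print(st["tool_pos"].round(1),rackang(im,c),rackang(t,cam("top")), rackang(cv2.imread("pics/w2.png"),(c[0],c[1],np.load("w2.npy"))),rackang(cv2.imread("pics/top0.png"),cam("top")))
a=cv2.resize(im[0:200,260:640],None,fx=2,fy=2); b=cv2.resize(t[100:250,190:390],None,fx=2,fy=2)
o=np.zeros((510,790,3),np.uint8); o[:400,:760]=a; 
cv2.imwrite("pics/v1.png",a)
E
```

```text
[ 540.3 -158.9  322.8] [(np.float64(76.46122448979592), np.float64(-32.0)), (np.float64(80.04979253112033), np.float64(-31.0)), (np.float64(81.13692946058092), np.float64(-30.0))] [(np.float64(111.00970873786407), np.float64(-30.0)), (np.float64(111.16831683168317), np.float64(-32.0)), (np.float64(113.70642201834862), np.float64(-31.0))] [(np.float64(78.86), np.float64(-26.0)), (np.float64(79.7479674796748), np.float64(-27.0)), (np.float64(81.82608695652173), np.float64(-25.0))] [(np.float64(102.2871287128713), np.float64(-25.0)), (np.float64(106.89108910891089), np.float64(-26.0)), (np.float64(107.5), np.float64(-24.0))]
```

View pics/v1.png

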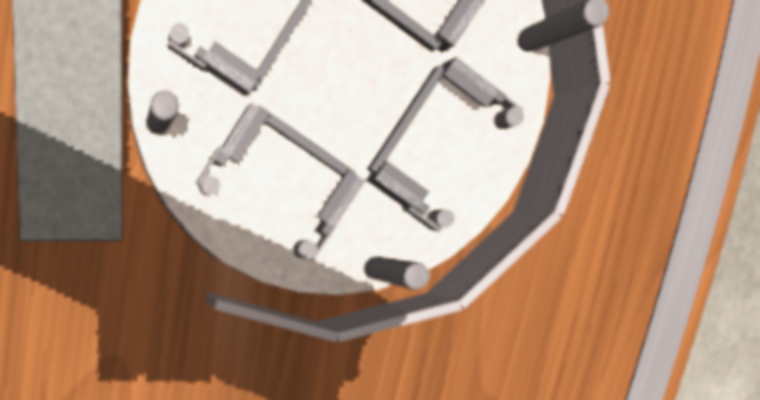

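Rack reads 31° before a click with all bays empty, so I redo the turn with more care about call-relative shifts.

step_arm --motion '[[[9, 132, -192], [0, 0, 0], 0.7], [[9, 132, -192], [0, 0, 0], 0.7], [[9, 132, -192], [0, 0, 0], 0.7], [[9, 132, -192], [0, 0, 0], 0.7], [[9, 132, -192], [0, 0, 0], 0.7], [[9, 132, -192], [0, 0, 0], 0.7], [[9, 132, -242], [0, 0, 0], 0.7], [[9, 132, -242], [0, 0, 0], 0.7], [[9, 132, -242], [0, 0, 0], 0], [[9, 132, -242], [0, 0, 0], 0], [[9, 132, -242], [0, 0, 0], 0], [[9, 132, -242], [0, 0, 0], 0]]' --grip_force 50

```text
time: 7.8
tool_pos: [550.2, -28.1, 82.0]
orientation: [2.062, 2.368, 0.003]
contact_force: [0.9, -0.0, -0.4]
grip_width: 0.423
finger_force: 0.0
```

step_arm --motion '[[[0, 0, 0], [0, 0, 0], 0], [[0, 0, 0], [0, 0, 0], 0], [[0, 0, 0], [0, 0, 0], 0], [[4, -7, 0], [0, 0, 0], 0], [[7, -15, 0], [0, 0, 0], 0], [[12, -22, 0], [0, 0, 0], 0], [[16, -28, 0], [0, 0, 0], 0], [[21, -34, 0], [0, 0, 0], 0], [[27, -40, 0], [0, 0, 0], 0], [[33, -46, 0], [0, 0, 0], 0], [[39, -51, 0], [0, 0, 0], 0], [[39, -51, 0], [0, 0, 0], 0]]'

```text
time: 9.0
tool_pos: [587.1, -83.6, 80.6]
orientation: [2.066, 2.366, -0.007]
contact_force: [-6.6, -10.2, 5.7]
grip_width: 0.168
finger_force: 50.0
```

step_arm --motion '[[[0, 0, 0], [0, 0, 0], 0], [[0, 0, 0], [0, 0, 0], 0.7], [[0, 0, 0], [0, 0, 0], 0.7], [[0, 0, 0], [0, 0, 0], 0.7], [[0, 0, 0], [0, 0, 0], 0.7], [[0, 0, 50], [0, 0, 0], 0.7]]'

```text
time: 9.6
tool_pos: [584.5, -77.7, 125.5]
orientation: [-2.057, -2.365, 0.011]
contact_force: [1.3, 1.0, 0.4]
grip_width: 0.535
finger_force: 0.0
```

step_arm --motion '[[[-40, 20, 30], [0, 0, -0.1], 0.5], [[-100, 350, 30], [0, 0, -0.1], 0.5], [[-100, 350, 30], [0, 0, -0.1], 0.5], [[-100, 350, 30], [0, 0, -0.1], 0.5], [[-100, 350, 30], [0, 0, -0.1], 0.5], [[-100, 350, 30], [0, 0, -0.1], 0.5], [[-100, 350, 30], [0, 0, -0.1], 0.5], [[-100, 350, 30], [0, 0, -0.1], 0.5], [[-100, 350, 30], [0, 0, -0.1], 0.5], [[-100, 350, 30], [0, 0, -0.1], 0.5]]'

```text
time: 10.6
tool_pos: [487.9, 271.6, 160.4]
orientation: [2.176, 2.265, -0.001]
contact_force: [0.7, -0.7, -0.6]
grip_width: 0.502
finger_force: 0.0
```

```bash
cat >> h.py <<'E'
def fronts(im,c,z=12):
    hsv=cv2.cvtColor(im,cv2.COLOR_BGR2HSV); mat=w2p(c,[[645,210,2],[645,435,2],[425,435,2],[425,210,2]]).astype(int)
    roi=np.zeros(im.shape[:2],np.uint8); cv2.fillConvexPoly(roi,cv2.convexHull(mat),1)
    m=((hsv[...,0]<35)&(hsv[...,2]>60)).astype(np.uint8)*roi; m=cv2.morphologyEx(m,cv2.MORPH_OPEN,np.ones((3,3)))
    n,l,s,cc=cv2.connectedComponentsWithStats(m); r=[]
    for k in range(1,n):
        if s[k,4]<150: continue
        cn=max(cv2.findContours((l==k).astype(np.uint8),0,cv2.CHAIN_APPROX_NONE)[0],key=len).reshape(-1,2)
        (x,y),(w,h),a=cv2.minAreaRect(p2w(c,cn,z)[:,:2].astype(np.float32))
        if w>h: w,h,a=h,w,a-90
        r.append([round(float(v),1) for v in (x,y,w,h,a)])
    return r
E
python3 - <<'E'
from h import *
t=robot.read_camera("top"); c=cam("top"); cv2.imwrite("pics/t2.png",t)
print(robot.get_state()["tool_pos"].round(1),rackang(t,c),fronts(t,c),fronts(cv2.imread("pics/top0.png"),c))
E
```

```text
[488.4 270.2 160.5] [(np.float64(111.41509433962264), np.float64(2.0)), (np.float64(111.72972972972973), np.float64(0.0)), (np.float64(112.89814814814815), np.float64(1.0))] [[526.8, 366.8, 139.7, 202.6, 90.0], [585.8, 260.9, 34.4, 47.2, -89.9], [488.9, 253.2, 40.3, 47.1, -89.3]] [[520.3, 427.1, 21.5, 190.3, -88.4], [587.4, 279.4, 50.4, 71.7, 0.1], [571.5, 361.7, 50.4, 68.4, 1.1], [487.4, 267.1, 49.9, 68.2, 0.7], [479.5, 361.6, 50.4, 71.2, 17.2]]
```

Rack reads about 0 to 2°, so it has clicked. Descending on front C (488, 270).

step_arm --motion '[[[0, -1, -50], [0, 0, 0], 0.5], [[0, -1, -100], [0, 0, 0], 0.5], [[0, -1, -135], [0, 0, 0], 0.5], [[0, -1, -146], [0, 0, 0], 0.5], [[0, -1, -146], [0, 0, 0], 0.5], [[0, -1, -146], [0, 0, 0], 0], [[0, -1, -146], [0, 0, 0], 0], [[0, -1, -146], [0, 0, 0], 0], [[0, -1, -146], [0, 0, 0], 0], [[0, -1, -146], [0, 0, 0], 0], [[0, -1, -146], [0, 0, 0], 0]]'

```text
time: 11.75
tool_pos: [488.4, 270.0, 14.9]
orientation: [-2.179, -2.263, -0.0]
contact_force: [-0.4, -1.4, 4.0]
grip_width: 0.156
finger_force: 50.0
```

step_arm --motion '[[[0, 0, 40], [0, 0, 0], 0], [[0, 0, 80], [0, 0, 0], 0], [[-10, -50, 80], [0, 0, 0.1], 0], [[-10, -100, 80], [0, 0, 0.1], 0], [[-10, -150, 80], [0, 0, 0.1], 0], [[-10, -200, 80], [0, 0, 0.1], 0], [[-10, -250, 80], [0, 0, 0.1], 0], [[-10, -279, 80], [0, 0, 0.1], 0], [[-10, -279, 50], [0, 0, 0.1], 0], [[-10, -279, 30], [0, 0, 0.1], 0], [[-10, -279, 30], [0, 0, 0.1], 0], [[-10, -279, 30], [0, 0, 0.1], 0]]'

```text
time: 12.95
tool_pos: [478.0, -9.2, 44.7]
orientation: [-2.063, -2.369, 0.002]
contact_force: [-0.1, 0.6, -1.0]
grip_width: 0.15
finger_force: 50.0
```

Run:
```python
from h import *
im=robot.read_camera("scene"); c=cam("scene"); t=robot.read_camera("top")
print(rackang(im,c),rackang(t,cam("top")),robot.get_state()["orientation"])
o=im.copy(); e=np.radians(7.7); Rm=np.array([[np.cos(e),-np.sin(e)],[np.sin(e),np.cos(e)]]); ax=np.array([661,16])
def d(L,z,col): cv2.polylines(o,[w2p(c,np.c_[np.array(L)@Rm.T+ax,[z]*len(L)]).round().astype(int)],True,col,1)
d([[-139,100],[-139,-100],[-206,-100],[-206,100]],29,(0,255,0)); d([[-101,37],[-50,37],[-50,-37],[-101,-37]],30,(0,0,255)); d([[-211,35],[-161,35],[-161,-35],[-211,-35]],41,(255,0,0))
cv2.imwrite("pics/s1.png",cv2.resize(o[150:310,190:370],None,fx=3.3,fy=3.3,interpolation=cv2.INTER_CUBIC))
```

```text
[(np.float64(119.56896551724138), np.float64(-1.0)), (np.float64(123.25862068965517), np.float64(-2.0)), (np.float64(123.67241379310344), np.float64(0.0))] [(np.float64(107.35849056603773), np.float64(2.0)), (np.float64(107.54054054054055), np.float64(0.0)), (np.float64(108.78703703703704), np.float64(1.0))] [2.06246394e+00 2.36950726e+00 6.90254906e-04]
```

View pics/s1.png

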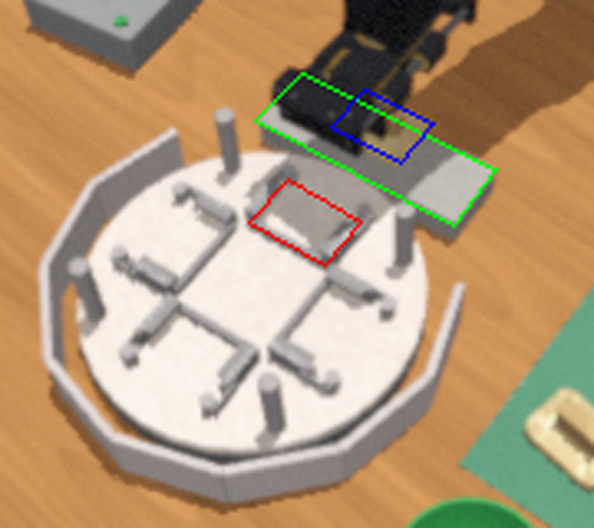

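step_arm --motion '[[[25, 3.4, 0], [0, 0, 0], 0], [[50, 6.7, 0], [0, 0, 0], 0], [[57, 7.7, 0], [0, 0, 0], 0], [[64, 8.6, 0], [0, 0, 0], 0], [[71, 9.6, 0], [0, 0, 0], 0], [[78, 10.5, 0], [0, 0, 0], 0], [[85, 11.5, 0], [0, 0, 0], 0], [[92, 12.4, 0], [0, 0, 0], 0], [[98, 13.2, 0], [0, 0, 0], 0], [[102, 13.8, 0], [0, 0, 0], 0], [[105, 14.2, 0], [0, 0, 0], 0]]' --grip_force 60

```text
time: 14.15
tool_pos: [583.9, 6.0, 44.7]
orientation: [-2.062, -2.37, -0.002]
contact_force: [-1.8, 4.0, -0.2]
grip_width: 0.154
finger_force: 60.0
```

Run:
```python
from h import *
s=robot.get_state();print(s["contact_force"],s["wrist_torque"],s["tool_pos"])
```

```text
[-1.79832217  3.9888542  -0.23114926] [ 1.00554627  0.50164454 -0.02858051] [583.88820682   5.95600696  44.73593843]
```

step_arm --motion '[[[2, 0.2, 0], [0, 0, 0], 0], [[4, 0.5, 0], [0, 0, 0], 0], [[6, 0.8, 0], [0, 0, 0], 0], [[7, 0.9, 0], [0, 0, 0], 0], [[7, 0.9, 0], [0, 0, 0], 0]]'

```text
time: 14.65
tool_pos: [585.9, 6.2, 43.8]
orientation: [-2.057, -2.364, 0.008]
contact_force: [-20.3, 3.8, 11.3]
grip_width: 0.153
finger_force: 60.0
```

step_arm --motion '[[[-1, 0, 0], [0, 0, 0], 0.45], [[-2, 0, 0], [0, 0, 0], 0.45], [[-2, 0, 0], [0, 0, 0], 0.45], [[-2, 0, 0], [0, 0, 0], 0.45], [[-2, 0, 30], [0, 0, 0], 0.45], [[-2, 0, 80], [0, 0, 0], 0.45], [[-2, -60, 130], [0, 0, 0], 0.45], [[-40, -110, 180], [0, 0, 0], 0.45], [[-45, -160, 230], [0, 0, 0], 0.45], [[-45, -167, 275], [0, 0, 0], 0.45], [[-45, -167, 275], [0, 0, 0], 0.45]]'

```text
time: 15.75
tool_pos: [546.5, -155.3, 309.3]
orientation: [2.064, 2.367, 0.001]
contact_force: [1.3, -0.1, 0.0]
grip_width: 0.453
finger_force: 0.0
```

Run:
```python
from h import *
st=robot.get_state(); im=robot.read_camera("wrist"); c=cam("wrist",st); t=robot.read_camera("top"); s=robot.read_camera("scene"); ct=cam("top")
print(st["tool_pos"].round(1),rackang(im,c),rackang(t,ct),rackang(s,cam("scene")),fronts(t,ct))
a=cv2.resize(im[0:220,280:600],None,fx=2.4,fy=2.4,interpolation=cv2.INTER_CUBIC)
cv2.imwrite("pics/v3.png",a)
```

```text
[ 546.5 -155.3  309.3] [(np.float64(72.5114503816794), np.float64(-1.0)), (np.float64(74.74074074074075), np.float64(0.0)), (np.float64(77.56488549618321), np.float64(-2.0))] [(np.float64(109.5), np.float64(2.0)), (np.float64(112.27027027027027), np.float64(0.0)), (np.float64(112.4074074074074), np.float64(1.0))] [(np.float64(108.15517241379311), np.float64(-2.0)), (np.float64(108.3103448275862), np.float64(-1.0)), (np.float64(109.82758620689656), np.float64(0.0))] [[520.3, 427.1, 21.5, 190.3, -88.4], [587.4, 278.1, 50.4, 69.0, 0.1], [571.5, 361.7, 50.4, 68.4, 1.1], [479.3, 361.4, 50.7, 71.6, 16.9]]
```

View pics/v3.png

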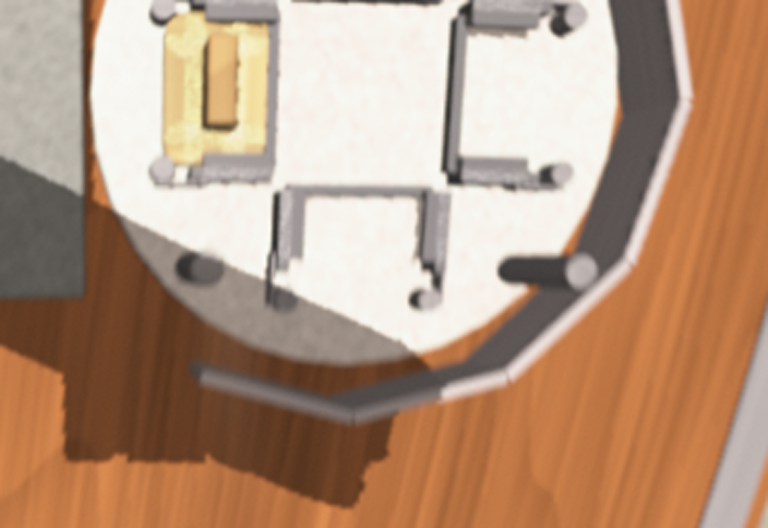

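Front C sits home: its edge is on the back stop and the studs, at crop (162,10) and (162,170), are behind it. Now I turn the rack −90° using the post at (588,−80), ending on the mat side.

step_arm --motion '[[[43, 81.5, -189], [0, 0, 0], 0.7], [[43, 81.5, -189], [0, 0, 0], 0.7], [[43, 81.5, -189], [0, 0, 0], 0.7], [[43, 81.5, -189], [0, 0, 0], 0.7], [[43, 81.5, -189], [0, 0, 0], 0.7], [[43, 81.5, -239.5], [0, 0, 0], 0.7], [[43, 81.5, -239.5], [0, 0, 0], 0.7], [[43, 81.5, -239.5], [0, 0, 0], 0], [[43, 81.5, -239.5], [0, 0, 0], 0], [[43, 81.5, -239.5], [0, 0, 0], 0], [[43, 81.5, -239.5], [0, 0, 0], 0], [[43, 81.5, -239.5], [0, 0, 0], 0]]' --grip_force 55

```text
time: 17.1
tool_pos: [590.7, -71.9, 68.8]
orientation: [2.063, 2.369, 0.002]
contact_force: [-0.4, 0.4, 0.4]
grip_width: 0.329
finger_force: 0.0
```

step_arm --motion '[[[0, 0, 0], [0, 0, 0], 0], [[0, 0, 0], [0, 0, 0], 0], [[-15.5, 14, 0], [0, 0, 0], 0], [[-28, 31, 0], [0, 0, 0], 0], [[-38, 49, 0], [0, 0, 0], 0], [[-44, 69, 0], [0, 0, 0], 0], [[-47, 90, 0], [0, 0, 0], 0], [[-46, 111, 0], [0, 0, 0], 0], [[-42, 131, 0], [0, 0, 0], 0], [[-34, 150, 0], [0, 0, 0], 0], [[-28, 160, 0], [0, 0, 0], 0], [[-23, 168, 0], [0, 0, 0], 0]]'

```text
time: 18.3
tool_pos: [567.9, 96.8, 67.7]
orientation: [2.062, 2.37, -0.0]
contact_force: [0.5, -0.0, 0.0]
grip_width: 0.008
finger_force: 0.0
```

step_arm --motion '[[[0, 0, 0], [0, 0, 0], 0], [[0, 0, 0], [0, 0, 0], 0], [[0, 0, 0], [0, 0, 0], 0.7], [[0, 0, 0], [0, 0, 0], 0.7], [[0, 0, 0], [0, 0, 0], 0.7], [[0, 0, 0], [0, 0, 0], 0.7], [[0, 0, 60], [0, 0, 0], 0.7], [[0, 0, 80], [0, 0, 0], 0.7]]'

```text
time: 19.1
tool_pos: [567.5, 95.7, 149.8]
orientation: [2.063, 2.368, 0.0]
contact_force: [0.9, 0.7, -0.0]
grip_width: 0.465
finger_force: 0.0
```

The grip missed the post because the previous call ended short of its target. From here I plan from measured positions. Checking the rack angle.

```bash
cat > look.py <<'E'
from h import *
t=robot.read_camera("top"); s=robot.read_camera("scene"); ct=cam("top")
print(robot.get_state()["tool_pos"].round(1),"top",[b for a,b in rackang(t,ct)],"scene",[b for a,b in rackang(s,cam("scene"))],fronts(t,ct))
cv2.imwrite("pics/lastt.png",t);cv2.imwrite("pics/lasts.png",s)
E
python3 look.py
```

```text
[569.8  96.3 152.2] top [np.float64(37.0), np.float64(38.0), np.float64(36.0)] scene [np.float64(-34.0), np.float64(-33.0), np.float64(-32.0)] [[585.5, 328.5, 65.0, 149.7, 18.8], [520.3, 427.1, 21.5, 190.3, -88.4], [479.4, 361.6, 50.9, 71.3, 16.2]]
```

step_arm --motion '[[[0, 50, 20], [0, 0, 0], 0.5], [[-20, 300, 20], [0, 0, 0], 0.5], [[-20, 300, 20], [0, 0, 0], 0.5], [[-20, 300, 20], [0, 0, 0], 0.5], [[-20, 300, 20], [0, 0, 0], 0.5], [[-20, 300, 20], [0, 0, 0], 0.5], [[-20, 300, 20], [0, 0, 0], 0.5]]'

```text
time: 19.9
tool_pos: [543.2, 404.6, 165.8]
orientation: [-2.049, -2.377, 0.001]
contact_force: [-0.8, 0.5, -0.1]
grip_width: 0.503
finger_force: 0.0
```

```bash
python3 look.py
```

```text
[546.  397.8 166.3] top [np.float64(39.0), np.float64(38.0), np.float64(37.0)] scene [np.float64(36.0), np.float64(35.0), np.float64(37.0)] [[585.0, 328.4, 65.5, 150.0, 19.6], [479.2, 361.8, 50.7, 70.8, 16.9]]
```

Run:
```python
from h import *
t=cv2.imread("pics/lastt.png"); c=cam("top")
for k in range(4):
    a=np.radians(134.7+90*k); p=w2p(c,[661+90*np.cos(a),16+90*np.sin(a),40])[0].round().astype(int); print(134.7+90*k,t[p[1],p[0]])
```

```text
134.7 [107 146 170]
224.7 [181 195 200]
314.7 [192 204 201]
404.7 [183 197 200]
```

step_arm --motion '[[[0, -50, 0], [0, 0, 0], 0.7], [[-3, -380, 0], [0, 0, 0], 0.7], [[-3, -380, 0], [0, 0, 0], 0.7], [[-3, -380, 0], [0, 0, 0], 0.7], [[-3, -380, 0], [0, 0, 0], 0.7], [[-3, -380, 0], [0, 0, 0], 0.7], [[-3, -380, 0], [0, 0, 0], 0.7], [[-3, -380, 0], [0, 0, 0], 0.7], [[-3, -380, 0], [0, 0, 0], 0.7], [[-3, -380, 0], [0, 0, 0], 0.7]]'

```text
time: 21.0
tool_pos: [543.6, 14.2, 167.6]
orientation: [-2.067, -2.365, -0.001]
contact_force: [0.0, 0.6, -0.1]
grip_width: 0.699
finger_force: 0.0
```

step_arm --motion '[[[-2, 2, -45], [0, 0, 0], 0.7], [[-2, 2, -87], [0, 0, 0], 0.7], [[-2, 2, -87], [0, 0, 0], 0.7], [[-2, 2, -87], [0, 0, 0], 0], [[-2, 2, -87], [0, 0, 0], 0], [[-2, 2, -87], [0, 0, 0], 0], [[-2, 2, -87], [0, 0, 0], 0], [[-2, 2, -87], [0, 0, 0], 0], [[-2, 2, -87], [0, 0, 0], 0], [[-2, 2, -87], [0, 0, 0], 0]]'

```text
time: 22.0
tool_pos: [539.3, 18.0, 80.5]
orientation: [-2.06, -2.365, 0.006]
contact_force: [-12.9, 0.5, 11.6]
grip_width: 0.169
finger_force: 55.0
```

step_arm --motion '[[[0, 8, 0], [0, 0, 0], 0], [[0, 16, 0], [0, 0, 0], 0], [[2, 24, 0], [0, 0, 0], 0], [[4, 32, 0], [0, 0, 0], 0], [[7, 40, 0], [0, 0, 0], 0], [[10, 48, 0], [0, 0, 0], 0], [[14, 56, 0], [0, 0, 0], 0], [[18, 63, 0], [0, 0, 0], 0], [[23, 71, 0], [0, 0, 0], 0], [[23, 71, 0], [0, 0, 0], 0], [[23, 71, 0], [0, 0, 0], 0]]'

```text
time: 23.1
tool_pos: [561.9, 93.2, 80.4]
orientation: [-2.055, -2.366, 0.002]
contact_force: [-13.8, 10.8, 10.3]
grip_width: 0.174
finger_force: 55.0
```

step_arm --motion '[[[0, 0, 0], [0, 0, 0], 0.6], [[0, 0, 0], [0, 0, 0], 0.6], [[0, 0, 0], [0, 0, 0], 0.6], [[0, 0, 0], [0, 0, 0], 0.6], [[0, 0, 45], [0, 0, 0], 0.6], [[0, 0, 90], [0, 0, 0], 0.6], [[-30, 50, 90], [0, 0, 0], 0.5], [[-30, 270, 90], [0, 0, 0], 0.5], [[-30, 270, 90], [0, 0, 0], 0.5], [[-30, 270, 90], [0, 0, 0], 0.5], [[-30, 270, 90], [0, 0, 0], 0.5], [[-30, 270, 90], [0, 0, 0], 0.5]]'

```text
time: 24.3
tool_pos: [533.7, 364.2, 170.3]
orientation: [-2.057, -2.373, -0.001]
contact_force: [0.6, -0.4, -0.9]
grip_width: 0.501
finger_force: 0.0
```

```bash
python3 look.py
```

```text
[533.4 364.5 169.8] top [np.float64(2.0), np.float64(0.0), np.float64(1.0)] scene [np.float64(-1.0), np.float64(-2.0), np.float64(0.0)] [[586.8, 324.8, 65.0, 141.8, 18.8], [482.6, 351.9, 48.7, 50.1, -73.9]]
```

step_arm --motion '[[[8, -66, 112], [0, 0, 0], 0.5], [[8, -66, 112], [0, 0, 0], 0.5], [[8, -66, 112], [0, 0, 0], 0.5], [[8, -66, 112], [0, 0, 0], 0.5], [[8, -66, 112], [0, 0, 0], 0.5]]'

```text
time: 24.9
tool_pos: [543.8, 292.0, 283.2]
orientation: [2.065, 2.367, 0.002]
contact_force: [-0.2, 1.3, -0.3]
grip_width: 0.502
finger_force: 0.0
```

```bash
cat > lookw.py <<'E'
from h import *
st=robot.get_state(); im=robot.read_camera("wrist"); im[225:]=(0,255,0); print(st["tool_pos"].round(1),fronts(im,cam("wrist",st)))
E
python3 lookw.py
```

```text
[543.8 292.  283.2] [[527.2, 430.6, 18.4, 202.5, -86.6], [479.6, 363.9, 51.3, 70.6, 16.7], [584.7, 331.1, 64.5, 149.9, 18.8], [549.7, 217.9, 5.5, 72.0, -85.2]]
```

B and D now appear merged, so one has been knocked. Viewing.

Run:
```python
from h import *
im=robot.read_camera("wrist"); cv2.imwrite("pics/w5.png",cv2.resize(im[50:235,210:430],None,fx=3,fy=3,interpolation=cv2.INTER_CUBIC)); cv2.imwrite("pics/w5raw.png",im)
```

```text
(no output)
```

View pics/w5.png

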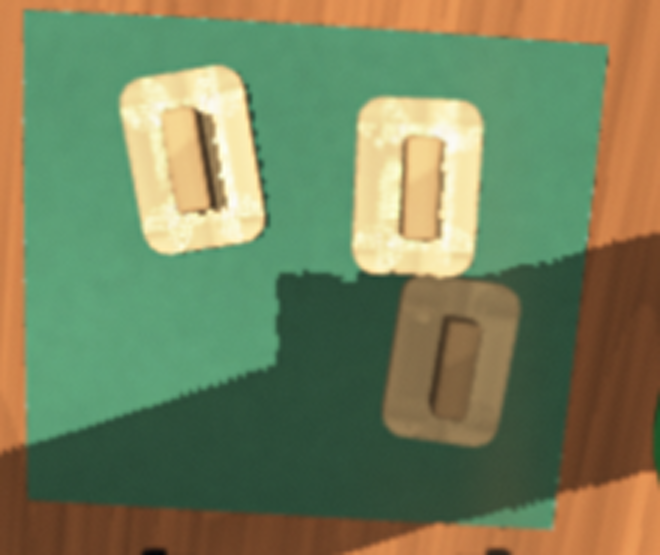

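B at crop (418,186) and D at (452,361) now nearly touch, and A is at (193,160).

Run:
```python
from h import *
c=cam("wrist"); f=lambda P,z=12:p2w(c,np.array(P)/3+[210,50],z)[:,:2].round(1)
print("B",f([[418,186]]),"D",f([[452,361]]),"bars top",f([[425,187],[461,367]],36))
for a,b in(([357,115],[353,255]),([481,115],[474,260]),([403,290],[384,425]),([519,305],[496,430])):
    p,q=f([a,b]); d=p-q; print(np.degrees(np.arctan2(d[1],d[0])).round(1)-90)
```

```text
B [[571.5 366.4]] D [[597.3 297. ]] bars top [[572.1 366.3]
 [597.8 298.9]]
6.599999999999994
6.900000000000006
1.0
0.09999999999999432
```

step_arm --motion '[[[53.5, 5.5, -50], [0, 0, -0.12], 0.45], [[53.5, 5.5, -95], [0, 0, -0.12], 0.45], [[53.5, 5.5, -140], [0, 0, -0.12], 0.45], [[53.5, 5.5, -185], [0, 0, -0.12], 0.45], [[53.5, 5.5, -225], [0, 0, -0.12], 0.45], [[53.5, 5.5, -255], [0, 0, -0.12], 0.45], [[53.5, 5.5, -269], [0, 0, -0.12], 0.45], [[53.5, 5.5, -269], [0, 0, -0.12], 0.45], [[53.5, 5.5, -269], [0, 0, -0.12], 0.45]]' --grip_force 50

```text
time: 25.9
tool_pos: [596.3, 298.8, 13.5]
orientation: [-2.201, -2.242, 0.001]
contact_force: [0.3, 0.6, 0.7]
grip_width: 0.446
finger_force: 0.0
```

step_arm --motion '[[[0, 0, 0], [0, 0, 0], 0], [[0, 0, 0], [0, 0, 0], 0], [[0, 0, 0], [0, 0, 0], 0], [[0, 0, 0], [0, 0, 0], 0], [[0, 0, 0], [0, 0, 0], 0], [[0, 0, 0], [0, 0, 0], 0]]'

```text
time: 26.5
tool_pos: [596.7, 298.6, 13.7]
orientation: [-2.201, -2.241, 0.0]
contact_force: [0.6, -0.5, 0.1]
grip_width: 0.156
finger_force: 50.0
```

step_arm --motion '[[[0, 0, 45], [0, 0, 0], 0], [[0, 0, 85], [0, 0, 0], 0], [[-42, -20, 85], [0, 0, 0.12], 0], [[-82, -45, 85], [0, 0, 0.12], 0], [[-119, -78, 85], [0, 0, 0.12], 0], [[-119, -126, 85], [0, 0, 0.12], 0], [[-119, -175, 85], [0, 0, 0.12], 0], [[-119, -224, 85], [0, 0, 0.12], 0], [[-119, -272, 85], [0, 0, 0.12], 0], [[-119, -308, 70], [0, 0, 0.12], 0], [[-119, -308, 30], [0, 0, 0.12], 0], [[-119, -308, 30], [0, 0, 0.12], 0]]'

```text
time: 27.7
tool_pos: [476.7, -11.5, 41.4]
orientation: [-2.067, -2.366, 0.004]
contact_force: [-0.2, 0.6, -0.8]
grip_width: 0.159
finger_force: 50.0
```

step_arm --motion '[[[0, 0, 0], [0, 0, 0], 0], [[0, 0, 0], [0, 0, 0], 0]]' --grip_force 60

```text
time: 27.9
tool_pos: [477.9, -8.9, 44.4]
orientation: [-2.062, -2.37, -0.001]
contact_force: [-0.0, 0.1, -0.0]
grip_width: 0.155
finger_force: 60.0
```

step_arm --motion '[[[25, 3.4, -1], [0, 0, 0], 0], [[50, 6.7, -1], [0, 0, 0], 0], [[57, 7.7, -1], [0, 0, 0], 0], [[64, 8.6, -1], [0, 0, 0], 0], [[71, 9.6, -1], [0, 0, 0], 0], [[78, 10.5, -1], [0, 0, 0], 0], [[85, 11.5, -1], [0, 0, 0], 0], [[92, 12.4, -1], [0, 0, 0], 0], [[98, 13.2, -1], [0, 0, 0], 0], [[102, 13.8, -1], [0, 0, 0], 0], [[105, 14.2, -1], [0, 0, 0], 0], [[107, 14.4, -1], [0, 0, 0], 0]]'

```text
time: 29.1
tool_pos: [585.0, 5.9, 43.0]
orientation: [-2.062, -2.37, -0.001]
contact_force: [-8.2, 2.7, 3.3]
grip_width: 0.158
finger_force: 60.0
```

step_arm --motion '[[[2, 0.3, 0], [0, 0, 0], 0], [[4, 0.5, 0], [0, 0, 0], 0], [[5, 0.6, 0], [0, 0, 0], 0], [[5, 0.6, 0], [0, 0, 0], 0]]'

```text
time: 29.5
tool_pos: [585.4, 6.0, 42.1]
orientation: [-2.057, -2.364, 0.008]
contact_force: [-19.9, 3.9, 13.2]
grip_width: 0.154
finger_force: 60.0
```

step_arm --motion '[[[-2, 0, 0], [0, 0, 0], 0.45], [[-3, 0, 0], [0, 0, 0], 0.45], [[-3, 0, 0], [0, 0, 0], 0.45], [[-3, 0, 0], [0, 0, 0], 0.45], [[-3, 0, 40], [0, 0, 0], 0.45], [[-3, 0, 85], [0, 0, 0], 0.7], [[-2, -43, 85], [0, 0, 0], 0.7], [[-2, -86, 85], [0, 0, 0], 0.7], [[-2, -86, 85], [0, 0, 0], 0.7], [[-2, -86, 85], [0, 0, 0], 0.7]]'

```text
time: 30.5
tool_pos: [587.8, -82.0, 128.0]
orientation: [2.066, 2.366, 0.0]
contact_force: [0.7, -0.0, 0.3]
grip_width: 0.691
finger_force: 0.0
```

Run:
```python
from h import *
s=robot.get_state(); print(s["tool_pos"]); im=robot.read_camera("scene"); cv2.imwrite("pics/s2.png",cv2.resize(im[180:310,190:340],None,fx=4,fy=4,interpolation=cv2.INTER_CUBIC))
```

```text
[587.80547924 -82.00812543 128.00890874]
```

View pics/s2.png

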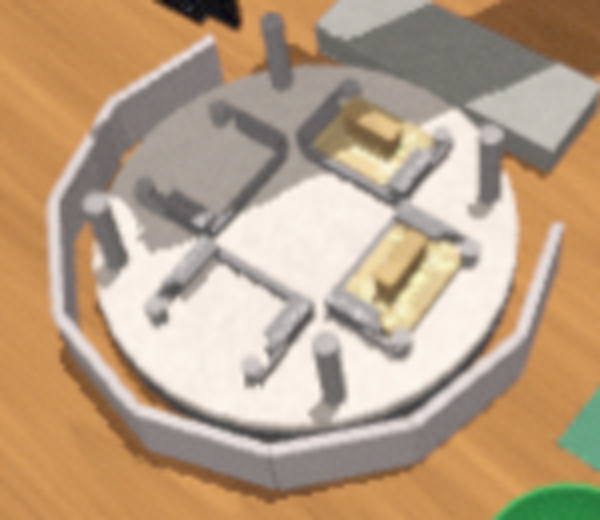

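Both fronts sit home in their bays (crop (375,140) and (400,270)). Next turn: grip the post at (588,−80).

step_arm --motion '[[[0, 0, -24], [0, 0, 0], 0.7], [[0, 0, -48], [0, 0, 0], 0.7], [[0, 0, -48], [0, 0, 0], 0], [[0, 0, -48], [0, 0, 0], 0], [[0, 0, -48], [0, 0, 0], 0], [[0, 0, -48], [0, 0, 0], 0], [[0, 0, -48], [0, 0, 0], 0], [[0, 0, -48], [0, 0, 0], 0]]' --grip_force 55

```text
time: 31.35
tool_pos: [588.0, -80.4, 80.3]
orientation: [2.063, 2.369, 0.001]
contact_force: [-0.1, -0.3, -0.5]
grip_width: 0.237
finger_force: 0.0
```

step_arm --motion '[[[0, 0, 0], [0, 0, 0], 0], [[0, 0, 0], [0, 0, 0], 0], [[-9, 7, 0], [0, 0, 0], 0], [[-20, 19, 0], [0, 0, 0], 0], [[-30, 34, 0], [0, 0, 0], 0], [[-38, 49, 0], [0, 0, 0], 0], [[-44, 69, 0], [0, 0, 0], 0], [[-47, 90, 0], [0, 0, 0], 0], [[-46, 111, 0], [0, 0, 0], 0], [[-42, 131, 0], [0, 0, 0], 0], [[-34, 150, 0], [0, 0, 0], 0], [[-28, 160, 0], [0, 0, 0], 0]]'

```text
time: 32.55
tool_pos: [554.0, 84.2, 79.4]
orientation: [-2.052, -2.362, 0.007]
contact_force: [-30.4, 13.7, 27.1]
grip_width: 0.166
finger_force: 55.0
```

step_arm --motion '[[[5, 7, 0], [0, 0, 0], 0], [[5, 7, 0], [0, 0, 0], 0], [[5, 7, 0], [0, 0, 0], 0], [[5, 7, 0], [0, 0, 0], 0.6], [[5, 7, 0], [0, 0, 0], 0.6], [[5, 7, 0], [0, 0, 0], 0.6], [[5, 7, 0], [0, 0, 0], 0.6], [[5, 7, 45], [0, 0, 0], 0.6], [[5, 7, 90], [0, 0, 0], 0.6], [[-10, 50, 110], [0, 0, 0], 0.5], [[-20, 100, 150], [0, 0, 0], 0.5], [[-20, 150, 195], [0, 0, 0], 0.5]]'

```text
time: 33.75
tool_pos: [539.6, 206.6, 254.8]
orientation: [-2.064, -2.368, -0.0]
contact_force: [1.5, 0.5, -0.2]
grip_width: 0.509
finger_force: 0.0
```

step_arm --motion '[[[0, 45, 10], [0, 0, 0], 0.5], [[0, 60, 10], [0, 0, 0], 0.5], [[0, 60, 10], [0, 0, 0], 0.5]]'

```text
time: 34.05
tool_pos: [540.0, 268.6, 263.0]
orientation: [2.058, 2.374, -0.001]
contact_force: [0.2, -0.9, -0.5]
grip_width: 0.5
finger_force: 0.0
```

```bash
python3 look.py; python3 lookw.py
```

```text
[540.8 264.3 263. ] top [np.float64(2.0), np.float64(0.0), np.float64(1.0)] scene [np.float64(-1.0), np.float64(-2.0), np.float64(0.0)] [[534.6, 364.0, 145.7, 218.8, -89.8]]
[540.8 264.3 263. ] [[527.8, 429.2, 18.2, 201.7, -87.0], [479.7, 363.6, 51.2, 70.9, 16.7], [571.1, 365.6, 51.0, 70.8, 5.4], [574.6, 219.0, 13.9, 136.2, -89.5]]
```

Clicked. Next is front B (571, 366, 5°).

step_arm --motion '[[[0, 45, -10], [0, 0, 0], 0.45], [[31, 90, -10], [0, 0, -0.04], 0.45], [[31, 101.5, -50], [0, 0, -0.04], 0.45], [[31, 101.5, -95], [0, 0, -0.04], 0.45], [[31, 101.5, -140], [0, 0, -0.04], 0.45], [[31, 101.5, -185], [0, 0, -0.04], 0.45], [[31, 101.5, -225], [0, 0, -0.04], 0.45], [[31, 101.5, -249], [0, 0, -0.04], 0.45], [[31, 101.5, -249], [0, 0, -0.04], 0.45], [[31, 101.5, -249], [0, 0, -0.04], 0.45]]' --grip_force 50

```text
time: 35.2
tool_pos: [572.5, 364.7, 14.6]
orientation: [2.113, 2.324, -0.001]
contact_force: [-0.1, -0.4, 0.5]
grip_width: 0.452
finger_force: 0.0
```

step_arm --motion '[[[0, 0, 0], [0, 0, 0], 0], [[0, 0, 0], [0, 0, 0], 0], [[0, 0, 0], [0, 0, 0], 0], [[0, 0, 0], [0, 0, 0], 0], [[0, 0, 0], [0, 0, 0], 0], [[0, 0, 0], [0, 0, 0], 0]]'

```text
time: 35.8
tool_pos: [571.5, 367.1, 14.7]
orientation: [-2.11, -2.328, 0.0]
contact_force: [-1.0, -0.8, -0.1]
grip_width: 0.155
finger_force: 50.0
```

step_arm --motion '[[[0, 0, 45], [0, 0, 0], 0], [[0, 0, 85], [0, 0, 0], 0], [[-30, -35, 85], [0, 0, 0.04], 0], [[-60, -70, 85], [0, 0, 0.04], 0], [[-93.5, -105, 85], [0, 0, 0.04], 0], [[-93.5, -153, 85], [0, 0, 0.04], 0], [[-93.5, -201, 85], [0, 0, 0.04], 0], [[-93.5, -249, 85], [0, 0, 0.04], 0], [[-93.5, -297, 85], [0, 0, 0.04], 0], [[-93.5, -345, 85], [0, 0, 0.04], 0], [[-93.5, -375.5, 60], [0, 0, 0.04], 0], [[-93.5, -375.5, 30], [0, 0, 0.04], 0]]'

```text
time: 37.0
tool_pos: [479.1, -12.8, 45.5]
orientation: [2.069, 2.361, 0.005]
contact_force: [-0.2, 1.1, 0.0]
grip_width: 0.158
finger_force: 50.0
```

step_arm --motion '[[[0, 0, 0], [0, 0, 0], 0], [[0, 0, 0], [0, 0, 0], 0], [[0, 0, 0], [0, 0, 0], 0]]' --grip_force 60

```text
time: 37.3
tool_pos: [478.6, -7.4, 45.7]
orientation: [2.061, 2.371, 0.001]
contact_force: [0.4, -0.7, -1.7]
grip_width: 0.156
finger_force: 60.0
```

step_arm --motion '[[[25, 3, -1.5], [0, 0, 0], 0], [[50, 6.3, -1.5], [0, 0, 0], 0], [[57, 7.2, -1.5], [0, 0, 0], 0], [[64, 8.1, -1.5], [0, 0, 0], 0], [[71, 9.1, -1.5], [0, 0, 0], 0], [[78, 10, -1.5], [0, 0, 0], 0], [[85, 11, -1.5], [0, 0, 0], 0], [[92, 12, -1.5], [0, 0, 0], 0], [[98, 12.8, -1.5], [0, 0, 0], 0], [[102, 13.3, -1.5], [0, 0, 0], 0], [[105, 13.7, -1.5], [0, 0, 0], 0], [[107, 14, -1.5], [0, 0, 0], 0]]'

```text
time: 38.5
tool_pos: [585.3, 6.5, 43.4]
orientation: [-2.062, -2.37, -0.001]
contact_force: [-10.0, 4.1, 4.7]
grip_width: 0.156
finger_force: 60.0
```

step_arm --motion '[[[2, 0.3, 0], [0, 0, 0], 0], [[4, 0.5, 0], [0, 0, 0], 0], [[5, 0.6, 0], [0, 0, 0], 0], [[5, 0.6, 0], [0, 0, 0], 0]]'

```text
time: 38.9
tool_pos: [585.6, 6.9, 42.4]
orientation: [-2.057, -2.364, 0.008]
contact_force: [-19.4, 5.3, 11.1]
grip_width: 0.158
finger_force: 60.0
```

Home again. Release, then go above the post for the last turn.

step_arm --motion '[[[-2, 0, 0], [0, 0, 0], 0.45], [[-3, 0, 0], [0, 0, 0], 0.45], [[-3, 0, 0], [0, 0, 0], 0.45], [[-3, 0, 0], [0, 0, 0], 0.45], [[-3, 0, 40], [0, 0, 0], 0.45], [[-3, 0, 85], [0, 0, 0], 0.7], [[-2, -43, 85], [0, 0, 0], 0.7], [[-2, -86, 85], [0, 0, 0], 0.7], [[-2, -86, 85], [0, 0, 0], 0.7], [[-2, -86, 85], [0, 0, 0], 0.7]]'

```text
time: 39.9
tool_pos: [588.2, -81.4, 128.5]
orientation: [2.066, 2.365, 0.0]
contact_force: [-0.3, 0.1, 0.3]
grip_width: 0.692
finger_force: 0.0
```

Run:
```python
from h import *
s=robot.get_state(); print(s["tool_pos"]); im=robot.read_camera("scene"); cv2.imwrite("pics/s3.png",cv2.resize(im[180:310,190:340],None,fx=4,fy=4,interpolation=cv2.INTER_CUBIC))
```

```text
[588.17836309 -81.37251564 128.45661064]
```

View pics/s3.png

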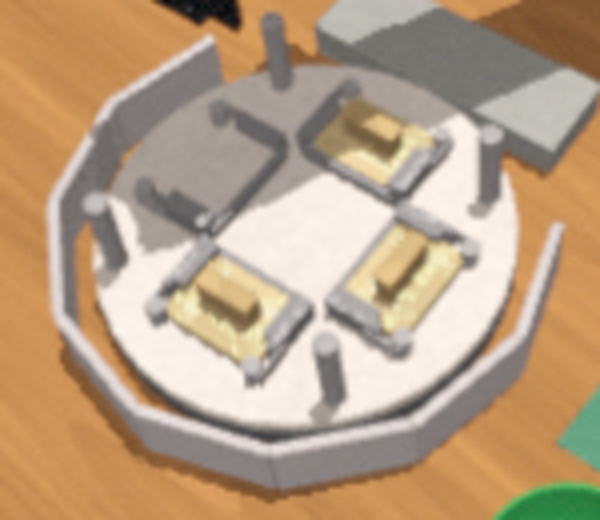

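Three fronts are seated and the last empty bay is at crop (215,165). Third turn.

step_arm --motion '[[[0, 0, -24], [0, 0, 0], 0.7], [[0, 0, -48], [0, 0, 0], 0.7], [[0, 0, -48], [0, 0, 0], 0], [[0, 0, -48], [0, 0, 0], 0], [[0, 0, -48], [0, 0, 0], 0], [[0, 0, -48], [0, 0, 0], 0], [[0, 0, -48], [0, 0, 0], 0], [[0, 0, -48], [0, 0, 0], 0], [[0, 0, -48], [0, 0, 0], 0], [[0, 0, -48], [0, 0, 0], 0]]' --grip_force 55

```text
time: 40.95
tool_pos: [587.8, -79.8, 80.5]
orientation: [-2.063, -2.369, 0.0]
contact_force: [-3.9, 1.2, 5.7]
grip_width: 0.167
finger_force: 55.0
```

step_arm --motion '[[[-9, 7, 0], [0, 0, 0], 0], [[-20, 19, 0], [0, 0, 0], 0], [[-30, 34, 0], [0, 0, 0], 0], [[-37, 49, 0], [0, 0, 0], 0], [[-43, 69, 0], [0, 0, 0], 0], [[-46, 90, 0], [0, 0, 0], 0], [[-45, 111, 0], [0, 0, 0], 0], [[-41, 131, 0], [0, 0, 0], 0], [[-33, 150, 0], [0, 0, 0], 0], [[-27, 160, 0], [0, 0, 0], 0], [[-22, 168, 0], [0, 0, 0], 0], [[-22, 168, 0], [0, 0, 0], 0]]'

```text
time: 42.15
tool_pos: [561.0, 96.7, 79.8]
orientation: [-2.047, -2.365, 0.001]
contact_force: [-27.5, 20.6, 23.4]
grip_width: 0.161
finger_force: 55.0
```

step_arm --motion '[[[0, 0, 0], [0, 0, 0], 0], [[0, 0, 0], [0, 0, 0], 0.6], [[0, 0, 0], [0, 0, 0], 0.6], [[0, 0, 0], [0, 0, 0], 0.6], [[0, 0, 0], [0, 0, 0], 0.6], [[0, 0, 45], [0, 0, 0], 0.6], [[0, 0, 90], [0, 0, 0], 0.6], [[-15, 43, 110], [0, 0, 0], 0.5], [[-25, 85, 130], [0, 0, 0], 0.5], [[-25, 130, 150], [0, 0, 0], 0.5], [[-25, 178, 160], [0, 0, 0], 0.5], [[-25, 178, 160], [0, 0, 0], 0.5]]'

```text
time: 43.35
tool_pos: [539.9, 274.7, 240.9]
orientation: [-2.051, -2.378, -0.005]
contact_force: [0.3, 0.0, -0.5]
grip_width: 0.506
finger_force: 0.0
```

```bash
python3 look.py; python3 lookw.py
```

```text
[541.1 267.1 239.8] top [np.float64(2.0), np.float64(0.0), np.float64(1.0)] scene [np.float64(-1.0), np.float64(-2.0), np.float64(0.0)] [[534.6, 367.1, 139.5, 218.7, -89.8]]
[541.1 267.1 239.8] [[534.0, 426.9, 19.2, 215.5, -88.4], [479.8, 363.4, 51.4, 71.0, 16.4], [576.9, 216.7, 10.9, 129.6, -85.4]]
```

Clicked. Last front A (480, 364, 16.5°).

step_arm --motion '[[[-30, 35, 0], [0, 0, 0.155], 0.45], [[-61.3, 70, 0], [0, 0, 0.155], 0.45], [[-61.3, 97, -35], [0, 0, 0.155], 0.45], [[-61.3, 97, -80], [0, 0, 0.155], 0.45], [[-61.3, 97, -125], [0, 0, 0.155], 0.45], [[-61.3, 97, -170], [0, 0, 0.155], 0.45], [[-61.3, 97, -205], [0, 0, 0.155], 0.45], [[-61.3, 97, -225.5], [0, 0, 0.155], 0.45], [[-61.3, 97, -225.5], [0, 0, 0.155], 0.45], [[-61.3, 97, -225.5], [0, 0, 0.155], 0.45]]' --grip_force 50

```text
time: 44.5
tool_pos: [480.8, 360.8, 14.5]
orientation: [1.877, 2.518, -0.001]
contact_force: [-1.3, -0.5, -0.1]
grip_width: 0.454
finger_force: 0.0
```

step_arm --motion '[[[0, 0, 0], [0, 0, 0], 0], [[0, 0, 0], [0, 0, 0], 0], [[0, 0, 0], [0, 0, 0], 0], [[0, 0, 0], [0, 0, 0], 0], [[0, 0, 0], [0, 0, 0], 0], [[0, 0, 0], [0, 0, 0], 0]]'

```text
time: 45.1
tool_pos: [479.8, 363.2, 14.8]
orientation: [1.873, 2.522, -0.0]
contact_force: [-0.5, -1.0, 0.8]
grip_width: 0.157
finger_force: 50.1
```

step_arm --motion '[[[0, 0, 40], [0, 0, 0], 0], [[-2, -25, 75], [0, 0, -0.08], 0], [[-2, -70, 75], [0, 0, -0.158], 0], [[-2, -115, 75], [0, 0, -0.158], 0], [[-2, -160, 75], [0, 0, -0.158], 0], [[-2, -205, 75], [0, 0, -0.158], 0], [[-2, -250, 75], [0, 0, -0.158], 0], [[-2, -295, 75], [0, 0, -0.158], 0], [[-2, -340, 75], [0, 0, -0.158], 0], [[-2, -372, 60], [0, 0, -0.158], 0], [[-2, -372, 29], [0, 0, -0.158], 0], [[-2, -372, 29], [0, 0, -0.158], 0]]'

```text
time: 46.3
tool_pos: [477.3, -10.5, 42.1]
orientation: [2.069, 2.363, -0.003]
contact_force: [0.0, 0.7, 0.0]
grip_width: 0.155
finger_force: 50.0
```

step_arm --motion '[[[0, 0, 0], [0, 0, 0], 0], [[0, 0, 0], [0, 0, 0], 0], [[0, 0, 0], [0, 0, 0], 0]]' --grip_force 60

```text
time: 46.6
tool_pos: [478.0, -8.0, 44.2]
orientation: [-2.065, -2.367, -0.001]
contact_force: [0.1, 1.1, -0.2]
grip_width: 0.155
finger_force: 60.0
```

step_arm --motion '[[[25, 3, 0], [0, 0, 0], 0], [[50, 6.3, 0], [0, 0, 0], 0], [[57, 7.2, 0], [0, 0, 0], 0], [[64, 8.1, 0], [0, 0, 0], 0], [[71, 9.1, 0], [0, 0, 0], 0], [[78, 10, 0], [0, 0, 0], 0], [[85, 11, 0], [0, 0, 0], 0], [[92, 12, 0], [0, 0, 0], 0], [[98, 12.8, 0], [0, 0, 0], 0], [[102, 13.3, 0], [0, 0, 0], 0], [[105, 13.7, 0], [0, 0, 0], 0], [[107, 14, 0], [0, 0, 0], 0]]'

```text
time: 47.8
tool_pos: [585.7, 5.6, 44.0]
orientation: [2.066, 2.366, 0.002]
contact_force: [-3.5, 0.7, 1.3]
grip_width: 0.155
finger_force: 60.0
```

step_arm --motion '[[[2, 0.3, 0], [0, 0, 0], 0], [[4, 0.5, 0], [0, 0, 0], 0], [[5, 0.6, 0], [0, 0, 0], 0], [[5, 0.6, 0], [0, 0, 0], 0]]'

```text
time: 48.2
tool_pos: [586.0, 5.4, 42.8]
orientation: [-2.063, -2.361, 0.008]
contact_force: [-15.3, 0.7, 8.0]
grip_width: 0.156
finger_force: 60.0
```

step_arm --motion '[[[-2, 0, 0], [0, 0, 0], 0.45], [[-3, 0, 0], [0, 0, 0], 0.45], [[-3, 0, 0], [0, 0, 0], 0.45], [[-3, 0, 0], [0, 0, 0], 0.45], [[-3, 0, 40], [0, 0, 0], 0.45], [[-3, 0, 85], [0, 0, 0], 0.45], [[-10, 0, 130], [0, 0, 0], 0.45], [[-20, -30, 160], [0, 0, 0], 0.45], [[-30, -70, 185], [0, 0, 0], 0.45], [[-40, -110, 210], [0, 0, 0], 0.45], [[-45, -155, 230], [0, 0, 0], 0.45], [[-45, -155, 230], [0, 0, 0], 0.45]]'

```text
time: 49.4
tool_pos: [544.1, -157.1, 277.3]
orientation: [2.074, 2.352, 0.003]
contact_force: [-0.3, 0.3, 0.3]
grip_width: 0.447
finger_force: 0.0
```

```bash
python3 look.py
python3 - <<'E'
from h import *
im=robot.read_camera("wrist"); s=cv2.imread("pics/lasts.png")[180:310,190:340]
a=cv2.resize(im[0:240,280:600],(520,390)); b=cv2.resize(s,(270,234)); o=np.zeros((390,790,3),np.uint8); o[:,:520]=a; o[:234,520:]=b; cv2.imwrite("pics/v4.png",o)
E
```

```text
[ 544.9 -150.6  274.3] top [np.float64(2.0), np.float64(1.0), np.float64(0.0)] scene [np.float64(-1.0), np.float64(-2.0), np.float64(0.0)] [[520.3, 427.1, 21.5, 190.3, -88.4]]
```

View pics/v4.png

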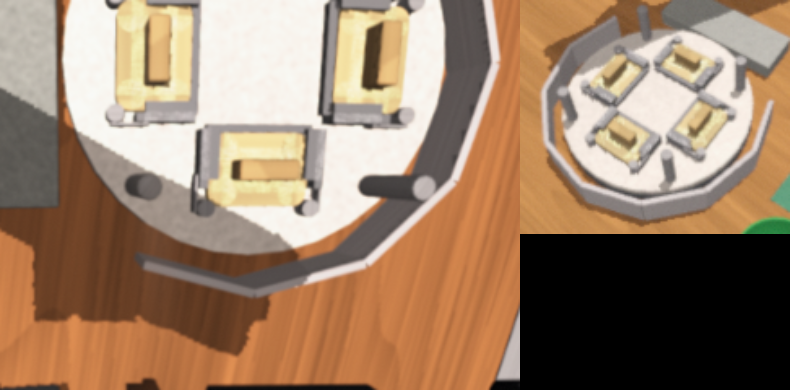

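step_arm --motion '[[[-10, -45, 0], [0, 0, 0], 0.45], [[-20, -90, 0], [0, 0, 0], 0.45], [[-25, -135, 0], [0, 0, 0], 0.45], [[-25, -180, 0], [0, 0, 0], 0.45], [[-25, -225, 0], [0, 0, 0], 0.45], [[-25, -270, 0], [0, 0, 0], 0.45], [[-25, -290, 0], [0, 0, 0], 0.45], [[-25, -290, 0], [0, 0, 0], 0.45], [[-25, -290, 0], [0, 0, 0], 0.45]]'

```text
time: 50.45
tool_pos: [520.5, -438.0, 272.4]
orientation: [-2.064, -2.366, 0.0]
contact_force: [0.6, 0.2, -0.2]
grip_width: 0.45
finger_force: 0.0
```

All four fronts are home in the bays and the rack is at a click. Now the console.

Run:
```python
from h import *
st=robot.get_state(); im=robot.read_camera("wrist"); cv2.imwrite("pics/w7.png",im); c=cam("wrist",st); np.save("w7.npy",c[2]); print(st["tool_pos"].round(1))
p=w2p(c,[511,-310,79])[0].round().astype(int); print(p)
g=cv2.cvtColor(im,cv2.COLOR_BGR2GRAY); 
x0,y0=max(p[0]-100,0),max(p[1]-80,0); print("crop origin",x0,y0); cv2.imwrite("pics/w7c.png",cv2.resize(im[y0:y0+150,x0:x0+200],None,fx=4,fy=4,interpolation=cv2.INTER_CUBIC))
```

```text
[ 520.5 -438.   272.4]
[326  51]
crop origin 226 0
```

View pics/w7c.png

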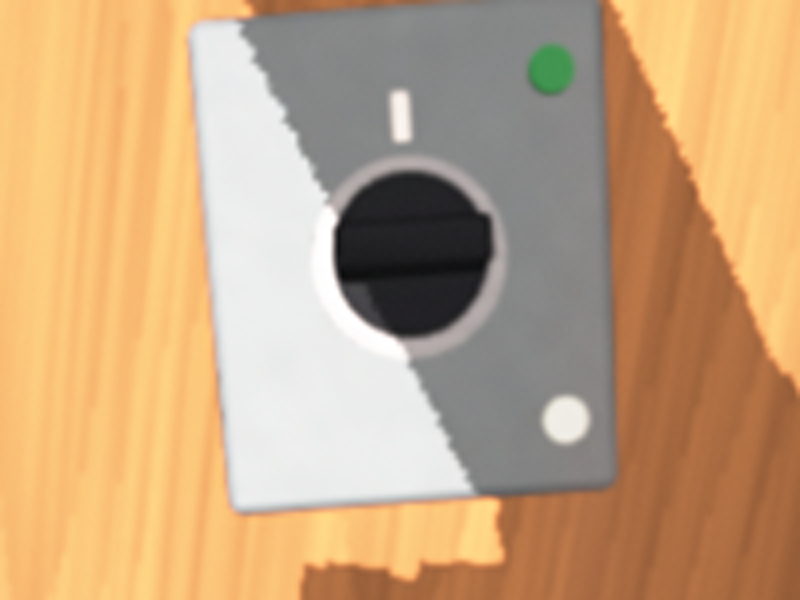

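The bar's top is at crop (413,238), lying along the console's x; console corners are (192,25), (600,0), (614,483), (236,512).

Run:
```python
from h import *
K,D,_=cam("wrist"); c=(K,D,np.load("w7.npy")); f=lambda P,z:p2w(c,np.array(P)/4+[226,0],z)[:,:2].round(1)
q=f([[192,25],[600,0],[614,483],[236,512]],45); print(q.tolist(),q.mean(0),[np.linalg.norm(q[i]-q[(i+1)%4]).round() for i in range(4)])
for a,b in((0,1),(3,2)): d=q[b]-q[a]; print(np.degrees(np.arctan2(d[1],d[0])))
print("bar",f([[413,238]],79),f([[337,230],[490,214]],79).tolist(),"disc",f([[411,253]],55))
```

```text
[[451.3, -267.8], [555.8, -247.0], [580.6, -369.2], [477.5, -391.5]] [ 516.3   -318.875] [np.float64(107.0), np.float64(125.0), np.float64(105.0), np.float64(126.0)]
11.257203076507404
12.204773336286546
bar [[ 515.6 -317.7]] [[497.0, -318.4], [533.4, -309.5]] disc [[ 515.9 -318.2]]
```

step_arm --motion '[[[-4.5, 40, 0], [0, 0, 0.15], 0.45], [[-4.5, 80, 0], [0, 0, 0.3], 0.45], [[-4.5, 120, 0], [0, 0, 0.45], 0.45], [[-4.5, 120, 0], [0, 0, 0.6], 0.45], [[-4.5, 120, 0], [0, 0, 0.75], 0.45], [[-4.5, 120, 0], [0, 0, 0.9], 0.45], [[-4.5, 120, -20], [0, 0, 1.05], 0.45], [[-4.5, 120, -50], [0, 0, 1.2], 0.45], [[-4.5, 120, -80], [0, 0, 1.35], 0.45], [[-4.5, 120, -110], [0, 0, 1.5], 0.45], [[-4.5, 120, -140], [0, 0, 1.648], 0.45], [[-4.5, 120, -150], [0, 0, 1.648], 0.45]]'

```text
time: 51.7
tool_pos: [514.8, -315.8, 120.9]
orientation: [0.341, -3.12, -0.005]
contact_force: [0.4, -0.1, 0.3]
grip_width: 0.451
finger_force: 0.0
```

```bash
python3 -c "
from h import *
s=robot.get_state();print(s['q'].round(2),s['tool_pos'],s['orientation'],s['time'])"
```

```text
[-0.07  0.37  0.68  1.73 -0.25  1.14  2.48] [ 514.7679915  -315.84170989  120.9442152 ] [ 0.34137433 -3.12021094 -0.00457692] 51.7
```

step_arm --motion '[[[1, -1, -30], [0, 0, 0], 0.45], [[1, -1, -55], [0, 0, 0], 0.45], [[1, -1, -62], [0, 0, 0], 0.45], [[1, -1, -62], [0, 0, 0], 0.45], [[1, -1, -62], [0, 0, 0], 0], [[1, -1, -62], [0, 0, 0], 0], [[1, -1, -62], [0, 0, 0], 0], [[1, -1, -62], [0, 0, 0], 0], [[1, -1, -62], [0, 0, 0], 0], [[1, -1, -62], [0, 0, 0], 0]]' --grip_force 30

```text
time: 52.7
tool_pos: [516.4, -319.1, 62.3]
orientation: [-0.333, 3.124, 0.003]
contact_force: [-2.6, 5.1, 7.4]
grip_width: 0.133
finger_force: 30.0
```

step_arm --motion '[[[0, 0, 1], [0, 0, -0.12], 0], [[0, 0, 1], [0, 0, -0.25], 0], [[0, 0, 1], [0, 0, -0.38], 0], [[0, 0, 1], [0, 0, -0.51], 0], [[0, 0, 1], [0, 0, -0.64], 0], [[0, 0, 1], [0, 0, -0.77], 0], [[0, 0, 1], [0, 0, -0.9], 0], [[0, 0, 1], [0, 0, -1.02], 0], [[0, 0, 1], [0, 0, -1.12], 0], [[0, 0, 1], [0, 0, -1.18], 0], [[0, 0, 1], [0, 0, -1.22], 0], [[0, 0, 1], [0, 0, -1.22], 0]]'

```text
time: 53.9
tool_pos: [515.5, -321.0, 62.4]
orientation: [-1.518, -2.75, 0.003]
contact_force: [-1.3, -5.0, -5.5]
grip_width: 0.132
finger_force: 30.1
```

```bash
python3 -c "
from h import *
s=robot.get_state();o=s['orientation'];print(s['q'].round(2),s['wrist_torque'],o, 2*np.degrees(np.arctan2(o[1],o[0]))-90)"
```

```text
[-0.23  0.53  0.92  1.78 -0.48  1.07  1.43] [-1.19672061  0.19720553  0.23868984] [-1.51836642 -2.74994775  0.00289761] -327.8100185796376
```

step_arm --motion '[[[0, 0, 0], [0, 0, -0.02], 0], [[0, 0, 0], [0, 0, -0.04], 0], [[0, 0, 0], [0, 0, -0.05], 0], [[0, 0, 0], [0, 0, -0.05], 0], [[0, 0, 0], [0, 0, -0.05], 0]]'

```text
time: 54.4
tool_pos: [515.5, -321.0, 62.4]
orientation: [-1.584, -2.713, 0.003]
contact_force: [-1.5, -5.3, -6.6]
grip_width: 0.136
finger_force: 30.7
```

```bash
python3 -c "
from h import *
s=robot.get_state();o=s['orientation'];print(s['wrist_torque'],s['contact_force'],s['tool_pos'], 2*np.degrees(np.arctan2(o[1],o[0]))-90)"
```

```text
[-1.39655039  0.35663156  0.6383044 ] [-1.54006274 -5.26438153 -6.63480522] [ 515.50279508 -320.9950335    62.41192641] -330.55557759901995
```

Torque rose sharply with the last few hundredths of a radian, so the key is at its stop. Release and lift clear.

step_arm --motion '[[[0, 0, 0], [0, 0, 0.05], 0], [[0, 0, 0], [0, 0, 0.05], 0.8], [[0, 0, 0], [0, 0, 0.05], 0.8], [[0, 0, 40], [0, 0, 0.05], 0.8], [[0, 0, 85], [0, 0, 0.05], 0.8], [[0, 0, 130], [0, 0, 0.05], 0.8], [[0, -45, 170], [0, 0, 0.05], 0.8], [[0, -90, 200], [0, 0, 0.05], 0.8], [[0, -130, 210], [0, 0, 0.05], 0.8], [[0, -130, 210], [0, 0, 0.05], 0.8]]'

```text
time: 55.4
tool_pos: [513.6, -456.5, 275.3]
orientation: [1.525, 2.743, -0.005]
contact_force: [-1.1, -0.9, -0.7]
grip_width: 0.781
finger_force: 0.0
```

```bash
python3 look.py
python3 - <<'E'
from h import *
im=cv2.imread("pics/lastt.png"); a=cv2.imread("pics/top0.png"); c=cam("top")
for n,P in(("key",[516,-318,60]),("bowl",[728,290,50]),("bottle",[757,-335,160])):
    p=w2p(c,P)[0].round().astype(int); s=np.s_[p[1]-16:p[1]+17,p[0]-16:p[0]+17]; d=cv2.absdiff(im[s],a[s]).max(2); print(n,p,d.mean(),(d>60).sum())
# key bar angle: from wrist
st=robot.get_state(); w=robot.read_camera("wrist"); cw=cam("wrist",st); print(w2p(cw,[516,-318,79]))
h=w2p(c,[516,-318,60])[0].round().astype(int)
ims=cv2.imread("pics/lasts.png"); s0=cv2.imread("pics/scene0.png"); p=w2p(cam("scene"),[516,-318,70])[0].round().astype(int); s=np.s_[p[1]-14:p[1]+15,p[0]-14:p[0]+15]
d=cv2.absdiff(ims[s],s0[s]).max(2); print("scene key",p,d.mean(),(d>50).sum())
E
```

```text
[ 515.5 -451.7  273.1] top [np.float64(2.0), np.float64(0.0), np.float64(1.0)] scene [np.float64(-1.0), np.float64(-2.0), np.float64(0.0)] [[520.3, 427.1, 21.5, 190.3, -88.4]]
key [443 211] 28.59504132231405 15
bowl [243 142] 7.58494031221304 0
bottle [457 124] 10.152433425160698 0
[[389.2747023  66.3829027]]
scene key [221 138] 26.392390011890605 274
```

Run:
```python
from h import *
K,D,_=cam("wrist"); st=robot.get_state(); w=robot.read_camera("wrist"); cs=[("before",cv2.imread("pics/w7.png"),(K,D,np.load("w7.npy"))),("now",w,cam("wrist",st))]
x=np.arange(-24,24,.5); X,Y=np.meshgrid(516+x,-318+x); 
for n,im,c in cs:
    P=w2p(c,np.c_[X.ravel(),Y.ravel(),0*X.ravel()+79]).astype(np.float32).reshape(*X.shape,2)
    g=cv2.remap(im,P[...,0],P[...,1],cv2.INTER_CUBIC); g=cv2.GaussianBlur(cv2.cvtColor(g,cv2.COLOR_BGR2GRAY).astype(np.float32),(0,0),1.5)
    g=np.minimum(g,70); gx,gy=np.gradient(g,axis=1),np.gradient(g,axis=0); m=np.hypot(X-516,Y+318)<14
    J=np.array([[ (gx*gx)[m].sum(),(gx*gy)[m].sum()],[0,(gy*gy)[m].sum()]]); J[1,0]=J[0,1]; v,V=np.linalg.eigh(J); print(n,"bar angle",np.degrees(np.arctan2(V[1,0],V[0,0])),v)
```

```text
before bar angle -168.94138609843793 [  47.69739319 3628.12334656]
now bar angle 156.12211878151527 [ 1237.66516221 14513.73986709]
```

step_arm --motion '[[[0, -10, 0], [0, 0, 0.1], 0.8], [[0, -10, 0], [0, 0, 0.2], 0.8], [[0, -10, 0], [0, 0, 0.2], 0.8], [[0, -10, 0], [0, 0, 0.2], 0.8]]'

```text
time: 56.0
tool_pos: [517.3, -458.3, 272.4]
orientation: [-1.236, -2.888, -0.002]
contact_force: [0.3, 0.5, 0.2]
grip_width: 0.803
finger_force: 0.0
```

Run:
```python
from h import *
K,D,_=cam("wrist"); st=robot.get_state(); w=robot.read_camera("wrist"); cv2.imwrite("pics/w8.png",w); cs=[(cv2.imread("pics/w7.png"),(K,D,np.load("w7.npy"))),(w,cam("wrist",st))]
x=np.arange(-28,28.1,2.); X,Y=np.meshgrid(516+x,-318-x); o=[]
for im,c in cs:
    P=w2p(c,np.c_[X.ravel(),Y.ravel(),0*X.ravel()+79]).astype(np.float32).reshape(*X.shape,2)
    o.append(cv2.cvtColor(cv2.remap(im,P[...,0],P[...,1],cv2.INTER_LINEAR),cv2.COLOR_BGR2GRAY))
for r in range(len(x)): print("  ".join("".join(" .:-=+*#%@"[min(int(v)//7,9)] for v in g[r]) for g in o))
```

```text
@@@@@@@@@@@@@@@@@@@@@@@@@@@@@  @@@@@@@@@@@@@@@@@@@@@@@@@@@@@
@@@@@@@@@@@@@@@@@@@@@@@@@@@@@  @@@@@@@@@@@@@@@@@@@@@@@@@@@@@
@@@@@@@@@@@@@@@@@@@@@@@@@@@@@  @@@@@@@@@@@@@@@@@@@@@@@@@@@@@
@@@@@@@@@@@@@@@@@@@@@@@@@@@@@  @@@@@@@@@@@@@@@@@@@@@@@@@@@@@
@@@@@@@@@@@@@@@@@@@@@@@@@@@@@  @@@@@@@@@@@@@@@@@@@@@@@@@@@@@
@@@@@@@@@@@@@@@@@@@@@@@@@@@@@  @@@@@@@@@@@@@@@@@@@@@@@@@@@@@
@@@@@@@@@@@@@@@@@@@@@@@@@@@@@  @@@@@@@@@@@@@@@@@@@@@@@@@@@@@
@@@@@@@@@@%++++++#@@@@@@@@@@@  @@@@@@@@@@@@@@@@@@@@@@@@@@@@@
@@@@@@@@@++++++++++@@@@@@@@@@  @@@@@@@@@@+===+#@@@@@@@@@@@@@
@@@@@@@#++++++++++++#@@@@@@@@  @@@@@@@%=----=--=%@@@@@@@@@@@
@@@@@@%++++++++++====+#@@@@@@  @@@@@@*-==-==-----+@@%@@@@@@@
@@@@@@+++++=+======+=+=@@@@@@  @@@@@*---===----------=@@@@@@
@@@@@#=========+++==++=@@@@@@  @@@@@==----------------@@@@@@
@@@@@=====+++++++=+====%@@@@@  @@@@=------=-----------%@@@@@
@@@@@=+++++++==========*@@@@@  @@@@-====-=------------*@@@@@
@@@@@===============---%@@@@@  @@@*-===-==-----------:%@@@@@
@@@@@==========---:::::@@@@@@  @@@--=--=---------::::*@@@@@@
@@@@@=====---:::::--===@@@@@@  @@@---=------::::::::-@@@@@@@
@@@@@+---:::::--===+==+@@@@@@  @@@-:---::::::::::::-=@@@@@@@
@@@@@@:::--========+==*@@@@@@  @@@=:::::::::::------*@@@@@@@
@@@@@@##%*=+=++==+====@@@@@@@  @@@+::::::-----------%@@@@@@@
@@@@@@@@@%+==========%@@@@@@@  @@@@-----=-==-=------@@@@@@@@
@@@@@@@@@@*+========*@@@@@@@@  @@@@========--------@@@@@@@@@
@@@@@@@@@@@+=+=+===*@@@@@@@@@  @@@@@========--=---#@@@@@@@@@
@@@@@@@@@@@%+====+@@@@@@@@@@@  @@@@@#======-==---+@@@@@@@@@@
@@@@@@@@@@@@@@*%@@@@@@@@@@@@@  @@@@@@%=======---#@@@@@@@@@@@
@@@@@@@@@@@@@@@@@@@@@@@@@@@@@  @@@@@@@@*=-=-=-+@@@@@@@@@@@@@
@@@@@@@@@@@@@@@@@@@@@@@@@@@@@  @@@@@@@@@@@@@@@@@@@@@@@@@@@@@
@@@@@@@@@@@@@@@@@@@@@@@@@@@@@  @@@@@@@@@@@@@@@@@@@@@@@@@@@@@
```

The key bar has sprung back to its rest direction, the rack is at a click, and the bowl and bottle are unmoved.

```bash
python3 -c "
from rig import robot
print(robot.job_done())"
```

```text
the job is handed in; nothing more can be done
None
```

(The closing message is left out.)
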